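# Set out the gauges for recalibration

## Task

Set out the gauges for recalibration in one row along the pale line of the green mat, on both sides of the dark setting master, which stays where it stands: the large ring gauge to its left, with the small ring gauge centred on top of the large one; to its right the steel setting block, upright and with its broad faces looking to the front and back of the mat; and to the right of that the single V-block (not one of the pair stored behind the vice), the right way up with its groove running along the row. Leave a clear gap of about 35 mm between neighbours, centre everything on the line, and leave the brass weight, the plug gauge and the micrometer where they lie.

Things in the scene. Friction and masses are not known exactly. Their poses are not given: they have to be found in the camera images.
- mat: fixed dark green bench mat, 90 x 360 x 3 mm thick, with a pale line along its middle, its long way. Origin: centre of its underside, on the bench; x points across the mat to its back (away from the robot), y along the line to its left (as the robot sees it). Turned up to about 0.15 rad. The mat's top is 3 mm above the bench
- master: dark, nearly black stepped steel bush standing on the mat's line: 56 mm diameter, upper part 48 mm, 53 mm high. It must stay in place. Origin: centre of its underside
- large_ring: the larger of two flat steel ring gauges: 62 mm outside diameter, 20 mm high, with a bore. Lies flat on the bench. Grasp across the outside. Origin: centre of its underside, z up
- small_ring: the smaller of two flat steel ring gauges: 53 mm outside diameter, 18 mm high; lies flat on the bench. It rests flat on top of the large ring. Origin: centre of its underside, z up
- setting_block: steel gauge block standing upright, 12 mm thick (its x), 36 mm wide (its y), 78 mm high (z). The broad faces are the 36 x 78 mm ones, square to its x axis. Grasp across the 12 mm thickness. Origin: centre of its underside
- v_block: loose ground steel V-block that stands by itself in the open (two others like it, fixed, stand as a pair at the back left behind the vice: not those): 40 mm long along its groove (its x), 44 mm wide across it (its y), 34 mm high, groove open upwards. Grasp across the 44 mm width. Origin: centre of its underside
- weight: bystander, leave alone: brass test weight, 28 mm diameter, 45 mm high, with a knob. Origin: centre of its underside
- plug_gauge: bystander, leave alone: plug gauge lying down, 112 mm long (its x), 27 mm wide, 24 mm high, black handle. Origin: centre of its underside
- micrometer: bystander, leave alone: micrometer lying flat, 44 x 132 mm (long along its y), 16 mm high. Origin: centre of its underside

How it is judged:
By the outcome, as a careful person would: the job done as asked, in the order asked, and still so for the second after the job is handed in, with the robot touching nothing.
It also fails if it takes over 112 s, if anything falls off the work surface, if the arm or the gripper's body presses on something with over 40 N, if the wrist force passes 120 N, or if a joint passes its speed limit or range.

## Robot

A 6-joint arm with a two-finger parallel gripper is mounted at the origin on a cart in front of the work surface, level with it; the furniture and walls round the work are solid. World frame = base frame: x ahead of the robot, y to its left, z up, the work surface at z = 0. Lengths are in m, angles in degrees, forces in N, time in s.
With the tool pointing down it reaches from about 0.35 to 0.875 m from the base axis. Payload 4.2 kg.
Tool frame: the origin (TCP) lies at the very end of the fingers, on their centre line; the grasp point (between the pads) lies r.pinch_z behind it (r.pinch_z is the distance from the TCP to the grasp point, in m); y points along the fingers, z is the direction in which the jaws open and shut, and the axes are right-handed (so a half turn about y gives the same grasp; the last joint's range is limited). The gripper opens to 87 mm and grips with 3 to 60 N. Pads are 19 mm wide; open, the fingers measure 117 mm over their backs; the gripper's body (75 mm by 190 mm) begins 51 mm behind the grasp point.
Start: joints at [-59.553, 22.042, 0.453, 0, -68.411, -14.817], TCP at [0.168, -0.602, 0.223] pointing down, gripper open.
Joint ranges: [-179.83, 179.83], [-69.29, 118.12], [-61.27, 80.66], [-181.25, 117.63], [-171.15, -9.14], [-177.46, 177.46]. Speed limits (degrees/s): [159.86, 159.86, 180, 180, 180, 180].

## Interface

Orientations are given as a 3x3 rotation matrix whose columns are the frame's x, y, z axes.
In Python, from station import sense, capture, camera_params, r gives the robot as it stands.
- The arm moves only by the tool move_arm, never from a script. Its argument "increments" is text: rows parted by semicolons, each of 7 numbers parted by spaces: the closure, from -1 (fully open) to 1 (shut), so that 0 is half open, then the shift along the tool's x, y, z in m, then the turn, a rotation vector about the tool's x, y, z in rad. In form: hand x y z wx wy wz; .... A call has 1 to 8 rows; each row is the pose to reach, as a shift and turn from the pose commanded when the call began, along the tool's axes at that moment; what a row does not reach only later rows make up. A row lasts 1/10 s, in which the tool goes at most 50 mm and 8.59 degrees, less where a joint would pass 70% of its speed; a pose out of reach is approached as far as the arm can. A call with a gripper value outside its range is refused whole. The fingers move at their own pace and stop on an object; the grip force is fixed at half the most. Time passes only in rows, so rows that repeat a pose let the fingers close. It gives the time, the measured TCP pose, the force and the opening at its end, in the units of the state.
- sense(): the state, without advancing time (a new reading comes with each control period).
- capture(name): name is "side" or "top"; returns (picture, depth): 384x512x3 uint8, red, green, blue; 384x512 float32, m along the optical axis (not along the pixel's ray), 0 where there is no reading.
- camera_params(name): a dict with "fx", "fy", "cx", "cy" (pixels), "distortion" ([k1, k2, p1, p2, k3] as OpenCV has them; the pictures are not rectified), "xyz" and "orientation" of the camera in the world. Camera axes: x right, y down, z forward; pixel columns grow to the right and rows downward; lengths in m; the calibration is good to about 2 mm. A picture is of the moment at which its call begins. camera_params takes no time and is no camera call.
- r.finish_job(): hands the job in, once; it reports no verdict.
The state is a dict: "time_s": time; "joints": joint angles; "joint_velocities": joint speeds; "effort": joint torques, N m; "tcp_pos": TCP position; "ee_rot": TCP orientation; "wrist_force": force on the tool from outside, world axes, zero at the start; "moment": the same for the moment, N m; "gripper_width": opening from 0.0 (shut) to 1.0 (fully open).
Only numpy, scipy, OpenCV 4.12 (cv2) and the standard library are available. Lean on these libraries where they do the work, as an engineer would, in place of code of your own. Each camera call takes 0.05 s, during which the arm holds its last target.

## Working session

There is one attempt and no reset: what is moved stays moved. The work goes in short steps, Python scripts to look and compute and a tool call to move; the robot and the scene stay as the last step left them, time stands still between calls to the robot, and variables do not carry over. Pictures are saved under pics/ and viewed, and the job is handed in when it is done.

Besides the shell and the picture viewer there is one more tool, called after "Request:" as name(argument=value, ...) on one line, values as JSON. move_arm: Moves the arm, as the interface text tells. Its arguments: {"type":"object","properties":{"increments":{"type":"string"}},"required":["increments"]}

```bash
ls; mkdir -p pics
python3 - <<'E'
from station import sense,capture,camera_params,r
import cv2,numpy as np
s=sense();print(s['time_s'],s['tcp_pos'],s['ee_rot'],r.pinch_z,s['gripper_width'])
for n in('side','top'):
    p,d=capture(n);cv2.imwrite(f'pics/{n}0.png',p[:,:,::-1]);np.save(f'pics/{n}0d.npy',d);print(n,camera_params(n))
E
```

```text
pics
0.0 [ 0.16821469 -0.60126768  0.22144465] [[ 9.63084120e-01 -7.03572312e-04 -2.69199706e-01]
 [ 2.69200607e-01  2.14382454e-03  9.63081740e-01]
 [-1.00480710e-04 -9.99997454e-01  2.25408546e-03]] 0.0187 0.9979299911648126
side {'fx': 471.1595238146493, 'fy': 471.1595238146493, 'cx': 252.96376005622315, 'cy': 191.51553599955125, 'distortion': array([-0.11645532,  0.        ,  0.        ,  0.        ,  0.        ]), 'xyz': array([0.25896031, 1.21313641, 0.8574804 ]), 'orientation': array([[-0.97067295, -0.1397774 ,  0.19559216],
       [-0.24031393,  0.54191327, -0.80534416],
       [ 0.00657493, -0.82872932, -0.55961101]])}
top {'fx': 488.8439115819001, 'fy': 488.8439115819001, 'cx': 263.5059846038914, 'cy': 193.1932056121084, 'distortion': array([0.04619728, 0.        , 0.        , 0.        , 0.        ]), 'xyz': array([0.30079819, 0.00349961, 1.22078778]), 'orientation': array([[-0.02818627, -0.98154277,  0.18915424],
       [-0.99950562,  0.03031143,  0.00835099],
       [-0.01393038, -0.18882535, -0.98191188]])}
```

```bash
cd pics; python3 -c "
import cv2
for n in('side','top'):
    a=cv2.imread(n+'0.png');cv2.imwrite(n+'0b.png',cv2.resize(a,(800,600),interpolation=cv2.INTER_CUBIC))"
```

```text
(no output)
```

View pics/top0b.png

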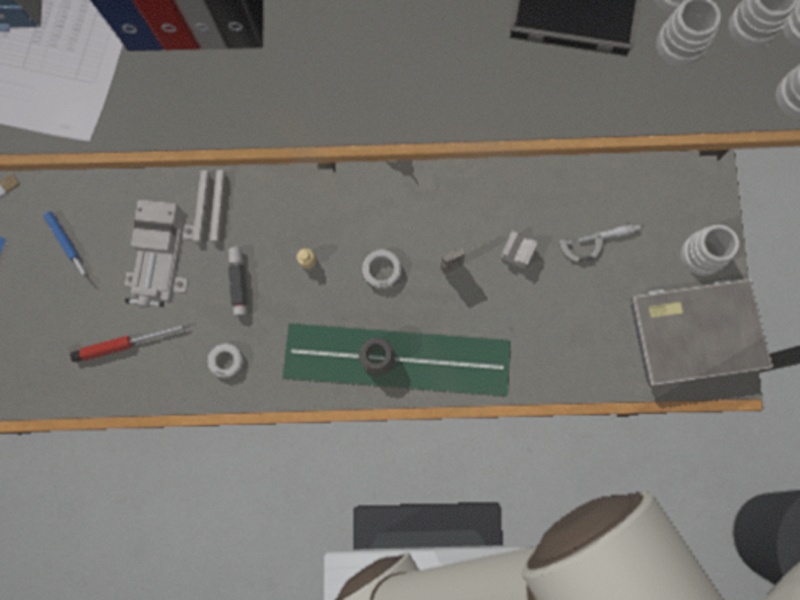

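View pics/side0b.png

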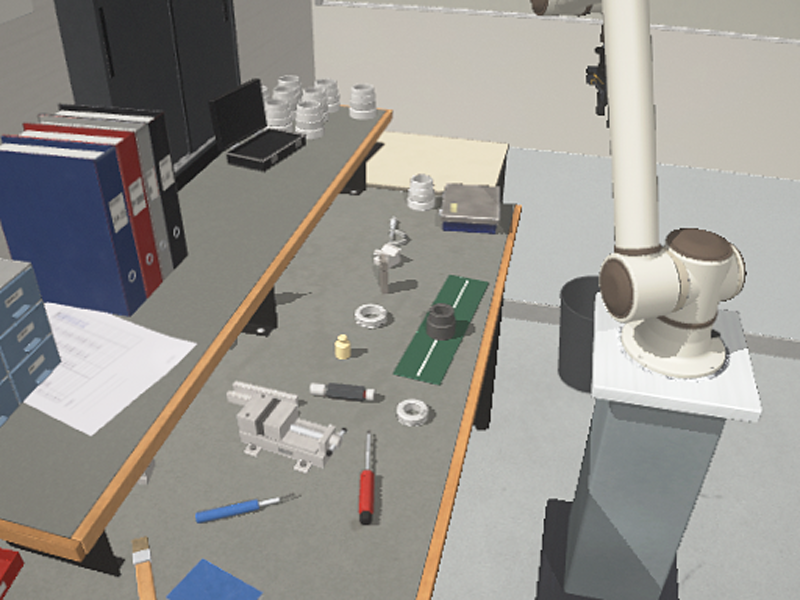

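```bash
cat > h.py <<'E'
import numpy as np,cv2
from station import sense,capture,camera_params,r
def cam(n):
    p=camera_params(n);K=np.array([[p['fx'],0,p['cx']],[0,p['fy'],p['cy']],[0,0,1]]);return K,p['distortion'],p['xyz'],p['orientation']
def proj(n,P):
    K,D,t,R=cam(n);rv=cv2.Rodrigues(R.T)[0];return cv2.projectPoints(np.asarray(P,float).reshape(-1,3),rv,-R.T@t,K,D)[0].reshape(-1,2)
def back(n,uv,z):
    K,D,t,R=cam(n);u=cv2.undistortPoints(np.asarray(uv,float).reshape(-1,1,2),K,D).reshape(-1,2)
    d=np.c_[u,np.ones(len(u))]@R.T;return t+d*((z-t[2])/d[:,2])[:,None]
def cloud(n,d):
    K,D,t,R=cam(n);v,u=np.mgrid[:d.shape[0],:d.shape[1]]
    un=cv2.undistortPoints(np.c_[u.ravel(),v.ravel()].astype(float).reshape(-1,1,2),K,D).reshape(-1,2)
    P=(np.c_[un,np.ones(len(un))]*d.reshape(-1,1))@R.T+t;P=P.reshape(*d.shape,3);P[d==0]=np.nan;return P
def ortho(n,img,x0,x1,y0,y1,z,mm=1.0):
    # picture: up = +x, left = +y
    xs=np.arange(x1,x0,-mm/1000);ys=np.arange(y1,y0,-mm/1000)
    Y,X=np.meshgrid(ys,xs);uv=proj(n,np.c_[X.ravel(),Y.ravel(),np.full(X.size,z)]).astype(np.float32).reshape(*X.shape,2)
    return cv2.remap(img,uv[...,0],uv[...,1],cv2.INTER_CUBIC)
E
python3 - <<'E'
from h import *
for n in('top','side'):
    d=np.load(f'pics/{n}0d.npy');P=cloud(n,d);Z=P[...,2]
    m=(P[...,0]>.3)&(P[...,0]<.75)&(abs(P[...,1])<.75)&(Z<.2)
    b=m&(abs(Z)<.01);print(n,'bench z med',np.median(Z[b]),np.percentile(Z[b],[5,95]))
    mm=(m&(Z>.009)).astype(np.uint8)
    k,l,st,c=cv2.connectedComponentsWithStats(mm)
    for i in range(1,k):
        if st[i,4]>12:
            q=P[l==i];t=q[q[:,2]>np.percentile(q[:,2],97)-.004]
            print(st[i],'ctr',q.mean(0).round(4),'min',q.min(0).round(3),'max',q.max(0).round(3),'topmean',t.mean(0).round(4))
img=cv2.imread('pics/top0.png')
cv2.imwrite('pics/o1.png',ortho('top',img,.32,.72,-.4,.4,0.003,1))
E
```

```text
top bench z med -0.0003228404542768848 [-0.00448692  0.00422958]
[    0    73   512    37 10080] ctr [0.7272 0.024  0.1936] min [ 0.709 -0.544  0.167] max [0.75  0.596 0.2  ] topmean [0.7309 0.0049 0.1971]
[  80  115   52   82 2106] ctr [0.6298 0.4135 0.0399] min [0.533 0.35  0.009] max [0.75  0.475 0.067] topmean [0.6622 0.4171 0.0608]
[135 114   8  41 197] ctr [0.6983 0.3298 0.0169] min [0.644 0.321 0.009] max [0.75  0.339 0.023] topmean [0.7007 0.3299 0.0198]
[  0 119   4   6  16] ctr [0.7425 0.6838 0.0108] min [0.736 0.679 0.009] max [0.749 0.689 0.013] topmean [0.7422 0.6832 0.0114]
[ 28 135  22  32 198] ctr [0.6626 0.5841 0.0133] min [0.62  0.557 0.009] max [0.704 0.614 0.021] topmean [0.6637 0.585  0.016 ]
[381 144  29  18 140] ctr [ 0.6366 -0.3207  0.0123] min [ 0.608 -0.361  0.009] max [ 0.651 -0.286  0.018] topmean [ 0.6406 -0.3304  0.0146]
[436 144  37  32 808] ctr [ 0.597  -0.455   0.0476] min [ 0.564 -0.488  0.009] max [ 0.632 -0.423  0.082] topmean [ 0.5986 -0.4598  0.0745]
[321 149  23  22 309] ctr [ 0.6107 -0.1594  0.0283] min [ 0.586 -0.188  0.009] max [ 0.637 -0.133
[... 2979 characters left out ...]
.009] max [0.629 0.317 0.029] topmean [0.5707 0.2992 0.0252]
[253 255  21  16 211] ctr [0.4477 0.3184 0.0171] min [0.421 0.288 0.009] max [0.474 0.344 0.023] topmean [0.4478 0.3195 0.0194]
[230 276  10  60 355] ctr [0.4726 0.5029 0.0177] min [0.452 0.38  0.009] max [0.504 0.56  0.025] topmean [0.4714 0.5086 0.0216]
[125 319  53  15 265] ctr [0.6544 0.5874 0.014 ] min [0.597 0.549 0.009] max [0.701 0.62  0.02 ] topmean [0.6575 0.5879 0.0163]
[ 85 344  15  39 272] ctr [0.7276 0.7145 0.0115] min [0.693 0.666 0.009] max [0.75  0.75  0.016] topmean [0.7316 0.7093 0.0126]
[106 357  62  27 909] ctr [0.6275 0.7126 0.0122] min [0.559 0.676 0.009] max [0.68  0.749 0.017] topmean [0.6268 0.7132 0.0126]
```

View pics/o1.png

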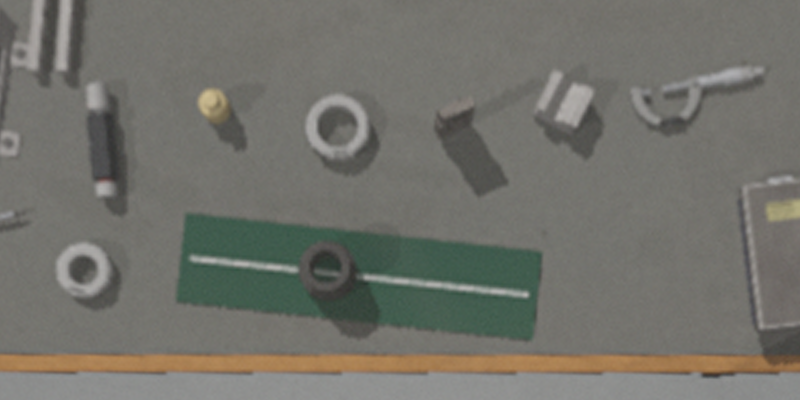

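Run:
```python
from h import *
img=cv2.imread('pics/top0.png')
def panel(cx,cy,z,h=.05,mm=.25):
    o=ortho('top',img,cx-h,cx+h,cy-h,cy+h,z,mm);n=o.shape[0]
    for k in range(0,n,40):
        cv2.line(o,(k,0),(k,4),(0,255,255),1);cv2.line(o,(0,k),(4,k),(0,255,255),1)
    return o[:400,:400]
A=[panel(.59,-.05,.078),panel(.61,-.165,.034),panel(.59,.06,.020),panel(.445,.312,.018)]
cv2.imwrite('pics/p1.png',np.hstack(A[:2]));cv2.imwrite('pics/p2.png',np.hstack(A[2:]))
# mat line: fit in fine ortho
o=ortho('top',img,.36,.53,-.16,.24,.003,.5);cv2.imwrite('pics/mat.png',o)
# mat segmentation (green)
h=cv2.cvtColor(o,cv2.COLOR_BGR2HSV);g=((h[...,0]>50)&(h[...,0]<95)&(h[...,1]>80)).astype(np.uint8)
g=cv2.morphologyEx(g,cv2.MORPH_CLOSE,np.ones((25,25)));k,l,st,c=cv2.connectedComponentsWithStats(g);i=1+st[1:,4].argmax()
ys,xs=np.nonzero(l==i);rc=cv2.minAreaRect(np.c_[xs,ys].astype(np.float32));print('mat',.53-rc[0][1]*.0005,.24-rc[0][0]*.0005,rc)
gray=o.astype(int).min(2);w=(gray>105);w[:, :]&=(l==i)
ys,xs=np.nonzero(w);X=.53-ys*.0005;Y=.24-xs*.0005
sel=(Y<.03)|(Y>.115);f=np.polyfit(Y[sel],X[sel],1)
for _ in range(3):
    e=X-np.polyval(f,Y);s2=sel&(abs(e)<.006);f=np.polyfit(Y[s2],X[s2],1)
print('line x=',f,'Yends',Y[s2].min(),Y[s2].max(),s2.sum())
print('uv of circles')
```

```text
mat 0.4534705429077149 0.12814198303222657 ((223.71603393554688, 153.0589141845703), (356.54150390625, 166.33151245117188), 6.025574684143066)
line x= [0.10615253 0.43994212] Yends 0.12099999999999998 0.19799999999999998 1038
uv of circles
```

View pics/p1.png

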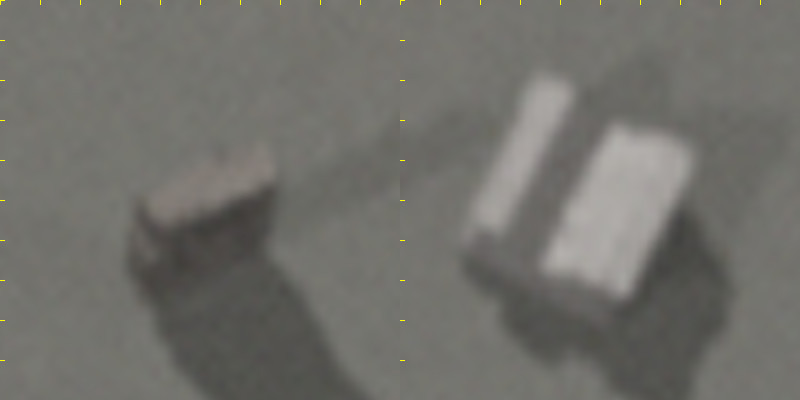

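View pics/p2.png

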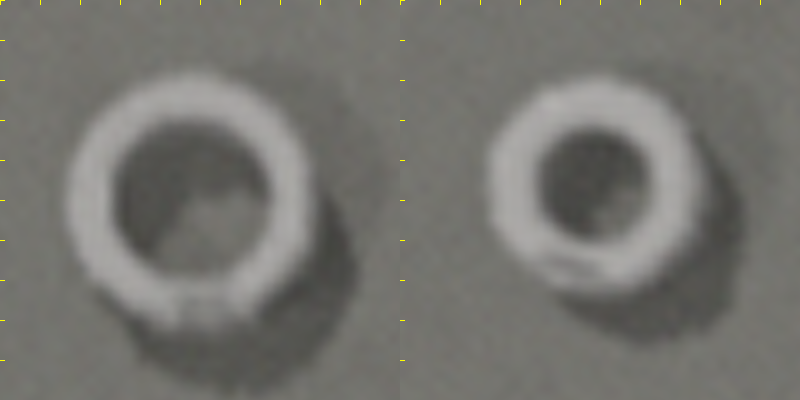

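View pics/mat.png

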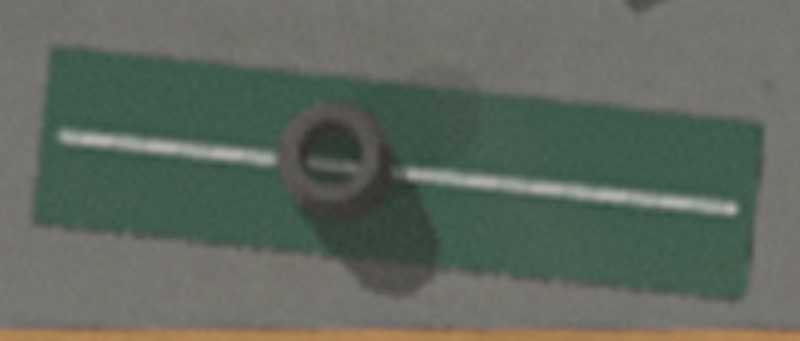

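Run:
```python
from h import *
for n in('top','side'):
    img=cv2.imread(f'pics/{n}0.png')
    o=ortho(n,img,.36,.53,-.16,.24,.003,.5);r0=o.astype(int)[...,2]
    pts=[]
    for c in list(range(70,250,4))+list(range(430,720,4)):
        y=.24-c*.0005;ex=.444+.1062*(y-.0407);rr=int((.53-ex)/.0005);s=r0[rr-16:rr+17,c-1:c+2].mean(1);s=np.clip(s-np.median(s)-25,0,None)
        if s.sum()>30:pts.append((y,.53-(rr-16+(s*np.arange(33)).sum()/s.sum())*.0005))
    p=np.array(pts);f=np.polyfit(p[:,0],p[:,1],1);print(n,len(p),f,'x at .0407',np.polyval(f,.0407),'res',np.std(p[:,1]-np.polyval(f,p[:,0])))
    A=[]
    for cx,cy,z in((.447,.073,.056),(.59,.06,.02)):
        A.append(ortho(n,img,cx-.05,cx+.05,cy-.05,cy+.05,z,.25)[:400,:400])
    cv2.imwrite(f'pics/m_{n}.png',np.hstack(A))
    cv2.imwrite(f'pics/matl_{n}.png',o)
a=np.vstack([cv2.imread('pics/m_top.png'),cv2.imread('pics/m_side.png')]);cv2.imwrite('pics/m2.png',cv2.resize(a,(600,600)))
```

```text
top 118 [0.10803048 0.43947515] x at .0407 0.4438719932735505 res 0.00023430167924926512
side 96 [0.10615327 0.43888212] x at .0407 0.44320256090822757 res 0.0003555797687954915
```

View pics/m_top.png

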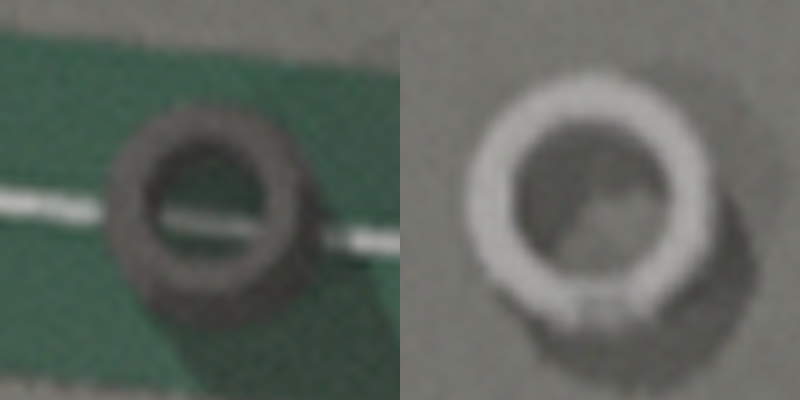

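View pics/m_side.png

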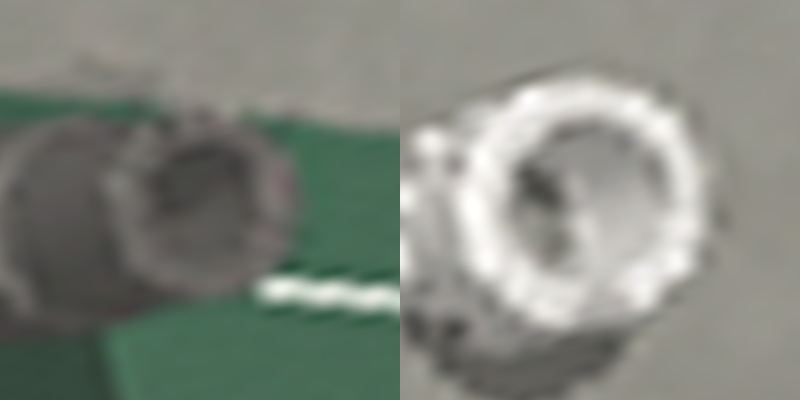

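View pics/matl_side.png

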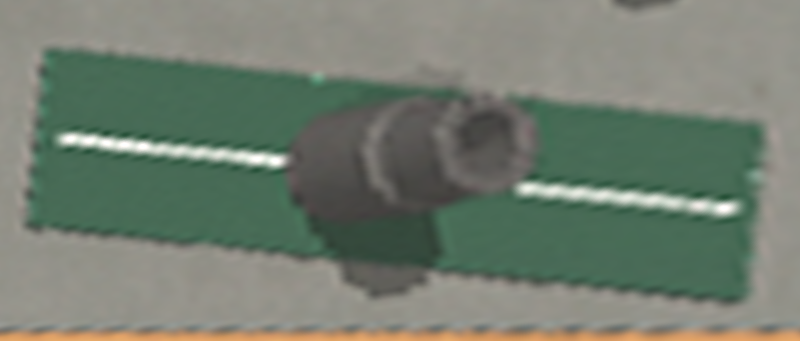

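```bash
cat > g.py <<'E'
from h import *
from scipy.spatial.transform import Rotation as Ro
import sys
def Rt(yaw):
    a=np.radians(yaw);z=np.array([np.cos(a),np.sin(a),0]);y=np.array([0,0,-1.]);return np.c_[np.cross(y,z),y,z]
def go(p,yaw,quiet=False):
    s=sense();R=s['ee_rot'];d=R.T@(np.array(p)-s['tcp_pos']);w=Ro.from_matrix(R.T@Rt(yaw)).as_rotvec()
    print('t',s['time_s'],'pos',s['tcp_pos'].round(4),'yawz',np.degrees(np.arctan2(R[1,2],R[0,2])).round(2),'F',np.round(s['wrist_force'],1),'w',round(s['gripper_width']*87,1))
    print('shift',d.round(4),'rot',w.round(4),'rows',max(np.linalg.norm(d)/.05,np.degrees(np.linalg.norm(w))/8.59).round(1))
if __name__=='__main__': go([float(v) for v in sys.argv[1:4]],float(sys.argv[4]))
E
python3 g.py .591 .063 .22 174
python3 - <<'E'
from h import *
d=np.load('pics/top0d.npy');P=cloud('top',d)
for y0 in(-.2,-.1,0,.1):
    m=(abs(P[...,1]-y0)<.02)&(P[...,2]>.15)&(P[...,0]>.6);print(y0,np.nanmin(P[m][:,0]).round(4),P[m][:,2].min().round(3),P[m][:,2].max().round(3))
    m=(abs(P[...,1]-y0)<.02)&(P[...,0]>.33)&(P[...,0]<.375);q=P[m];
    for a in np.arange(.335,.38,.005):
        e=q[abs(q[:,0]-a)<.0025];print('  ',a.round(3),e[:,2].mean().round(4) if len(e) else None,end='')
    print()
E
```

```text
t 0.1 pos [ 0.1683 -0.6014  0.2216] yawz 105.62 F [-0.8  0.   0.3] w 86.9
shift [0.586  0.0025 0.526 ] rot [-1.8000e-03 -1.1934e+00  1.1000e-03] rows 15.7
-0.2 0.7117 0.169 0.232
   0.335 -0.7829   0.34 -0.7806   0.345 -0.7813   0.35 -0.2442   0.355 -0.2004   0.36 -0.1784   0.365 -0.2089   0.37 -0.2701   0.375 -0.0006
-0.1 0.7097 0.169 0.203
   0.335 -0.7821   0.34 -0.7812   0.345 -0.7366   0.35 -0.1484   0.355 -0.1787   0.36 -0.2129   0.365 -0.2715   0.37 -0.1864   0.375 -0.2603
0 0.7096 0.169 0.203
   0.335 -0.779   0.34 -0.7832   0.345 -0.6419   0.35 -0.149   0.355 -0.2363   0.36 -0.2561   0.365 -0.1818   0.37 -0.1789   0.375 -0.289
0.1 0.7097 0.172 0.202
   0.335 -0.78   0.34 -0.781   0.345 -0.7116   0.35 -0.2507   0.355 -0.2206   0.36 -0.1607   0.365 -0.1828   0.37 -0.2711   0.375 -0.0787
```

Request:
move_arm(increments="-1 0.293 0 0.263 0 -0.597 0;-1 0.293 0 0.263 0 -0.597 0;-1 0.293 0 0.263 0 -0.597 0;-1 0.293 0 0.263 0 -0.597 0;-1 0.293 0 0.263 0 -0.597 0;-1 0.293 0 0.263 0 -0.597 0;-1 0.293 0 0.263 0 -0.597 0;-1 0.293 0 0.263 0 -0.597 0")

```text
time_s: 0.9
tcp_pos: [0.3803, -0.2675, 0.2225]
ee_rot: [[0.644, -0.0, -0.765], [0.765, 0.0, 0.644], [0.0, -1.0, 0.0]]
wrist_force: [2.2, 0.2, 0.1]
gripper_width: 1.003
```

```bash
python3 g.py .591 .063 .22 174
```

```text
t 0.9 pos [ 0.3803 -0.2675  0.2225] yawz 139.87 F [2.2 0.2 0.1] w 87.2
shift [0.3885 0.0025 0.0518] rot [-1.000e-04 -5.956e-01  2.000e-04] rows 7.8
```

Request:
move_arm(increments="-1 0.388 0.002 0.052 0 -0.596 0;-1 0.388 0.002 0.052 0 -0.596 0;-1 0.388 0.002 0.052 0 -0.596 0;-1 0.388 0.002 0.052 0 -0.596 0;-1 0.388 0.002 0.052 0 -0.596 0;-1 0.388 0.002 0.052 0 -0.596 0;-1 0.388 0.002 0.052 0 -0.596 0;-1 0.388 0.002 0.052 0 -0.596 0")

```text
time_s: 1.7
tcp_pos: [0.591, 0.0628, 0.2199]
ee_rot: [[0.104, -0.001, -0.995], [0.995, -0.0, 0.104], [-0.0, -1.0, 0.001]]
wrist_force: [1.1, -0.9, -0.4]
gripper_width: 0.998
```

```bash
python3 g.py .591 .063 .005 174
python3 - <<'E'
from h import *
for n in('side','top'):
    p,d=capture(n);a=cv2.resize(p[:,:,::-1],(800,600),interpolation=cv2.INTER_CUBIC);cv2.imwrite(f'pics/{n}1.png',a);np.save(f'pics/{n}1d.npy',d)
E
```

```text
t 1.7 pos [0.591  0.0628 0.2199] yawz 174.05 F [ 1.1 -0.9 -0.4] w 86.9
shift [ 2.000e-04  2.149e-01 -2.000e-04] rot [-0.0007  0.0009 -0.0002] rows 4.3
```

View pics/side1.png

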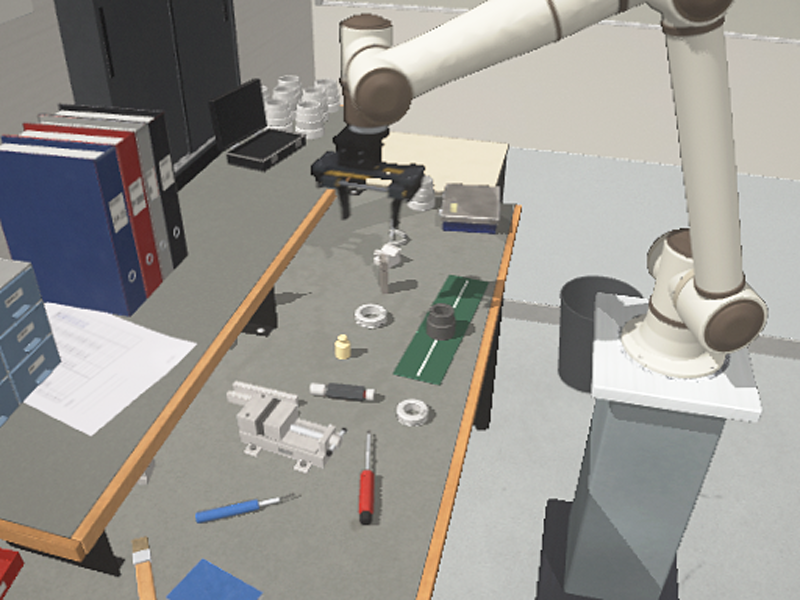

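View pics/top1.png

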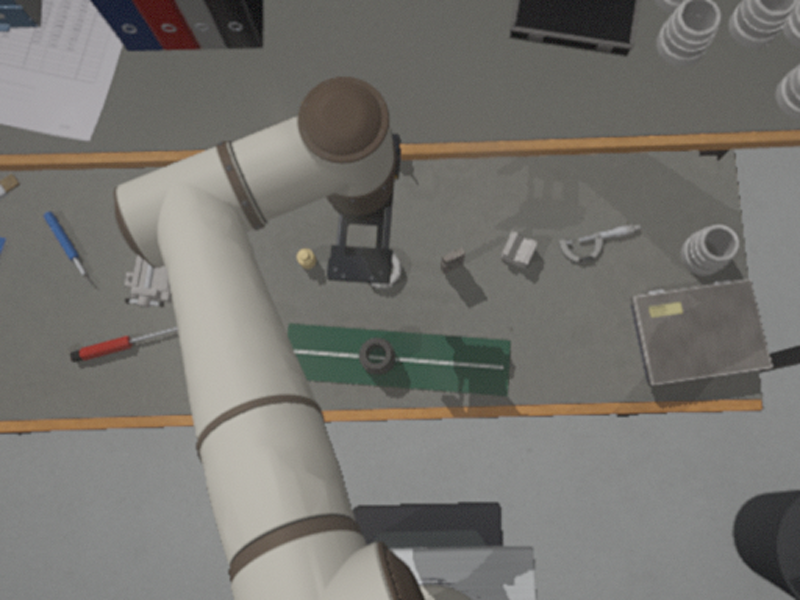

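Request:
move_arm(increments="-1 0 0.05 0 0 0 0;-1 0 0.1 0 0 0 0;-1 0 0.15 0 0 0 0;-1 0 0.19 0 0 0 0;-1 0 0.21 0 0 0 0;-1 0 0.216 0 0 0 0;-1 0 0.216 0 0 0 0;1 0 0.216 0 0 0 0")

```text
time_s: 2.6
tcp_pos: [0.5912, 0.0605, 0.006]
ee_rot: [[0.105, 0.002, -0.994], [0.994, 0.001, 0.105], [0.001, -1.0, -0.002]]
wrist_force: [1.1, 0.9, -0.1]
gripper_width: 0.963
```

Request:
move_arm(increments="1 0 0 0 0 0 0;1 0 0 0 0 0 0;1 0 0 0 0 0 0;1 0 0 0 0 0 0;1 0 0 0 0 0 0;1 0 0 0 0 0 0")

```text
time_s: 3.2
tcp_pos: [0.5902, 0.0605, 0.0053]
ee_rot: [[0.105, 0.0, -0.995], [0.995, -0.0, 0.105], [-0.0, -1.0, -0.0]]
wrist_force: [-1.7, 0.4, 6.1]
gripper_width: 0.679
```

```bash
python3 g.py .4572 .1655 .12 174
```

```text
t 3.2 pos [0.5902 0.0605 0.0053] yawz 174.0 F [-1.7  0.4  6.1] w 59.1
shift [ 0.0905 -0.1147  0.1433] rot [ 0.0002  0.     -0.    ] rows 4.1
```

```bash
python3 g.py .4572 .1655 .12 174;  python3 - <<'E'
from h import *
p,d=capture('side')
uv=proj('side',[.59,.063,.02])[0];u,v=uv.astype(int);a=p[v-60:v+40,u-65:u+65,::-1];cv2.imwrite('pics/s2.png',cv2.resize(a,None,fx=6,fy=6,interpolation=cv2.INTER_CUBIC))
print(uv); 
E
python3 g.py .4572 .1655 .12 174
```

```text
t 3.2 pos [0.5902 0.0605 0.0053] yawz 174.0 F [-1.7  0.4  6.1] w 59.1
shift [ 0.0905 -0.1147  0.1433] rot [ 0.0002  0.     -0.    ] rows 4.1
[236.68401846 199.42194112]
t 3.25 pos [0.5902 0.0605 0.0053] yawz 174.0 F [-2.   0.5  5.4] w 59.5
shift [ 0.0905 -0.1147  0.1432] rot [ 0.0002  0.     -0.    ] rows 4.1
```

View pics/s2.png

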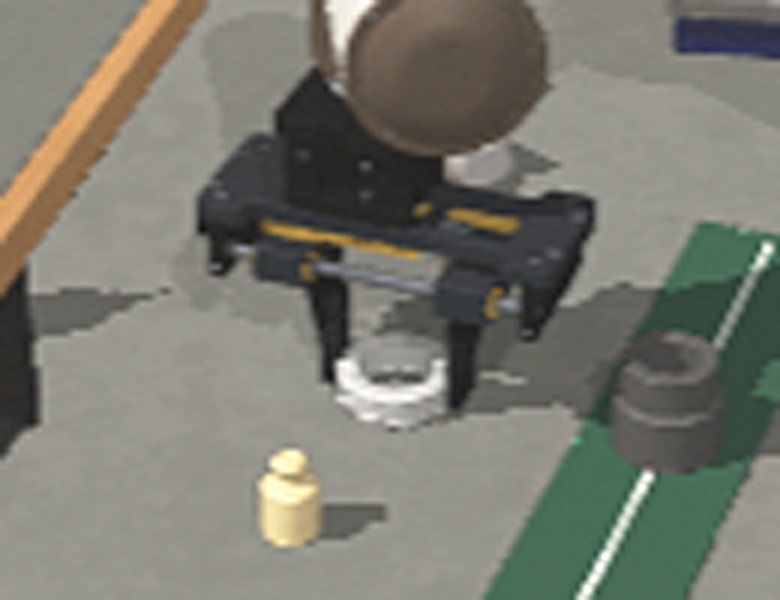

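Request:
move_arm(increments="1 0 -0.03 0 0 0 0;1 0 -0.07 0 0 0 0;1 0 -0.1 0 0 0 0;1 0.02 -0.1 0.03 0 0 0;1 0.043 -0.1 0.07 0 0 0;1 0.066 -0.1 0.11 0 0 0;1 0.088 -0.1 0.143 0 0 0;1 0.088 -0.1 0.143 0 0 0")

```text
time_s: 4.05
tcp_pos: [0.4537, 0.1643, 0.1042]
ee_rot: [[0.101, -0.002, -0.995], [0.995, -0.0, 0.101], [-0.0, -1.0, 0.002]]
wrist_force: [-0.5, 0.9, -2.0]
gripper_width: 0.681
```

```bash
python3 g.py .4569 .163 .03 174;  python3 - <<'E'
from h import *
for n in('side','top'):
    p,d=capture(n)
    u,v=proj(n,[.457,.163,.1])[0].astype(int);a=p[max(0,v-50):v+50,u-65:u+65,::-1];cv2.imwrite(f'pics/{n}3.png',cv2.resize(a,None,fx=6,fy=6,interpolation=cv2.INTER_CUBIC))
E
```

```text
t 4.05 pos [0.4537 0.1643 0.1042] yawz 174.23 F [-0.5  0.9 -2. ] w 59.2
shift [-0.001   0.0742 -0.0035] rot [-0.0019  0.004  -0.0003] rows 1.5
```

View pics/side3.png

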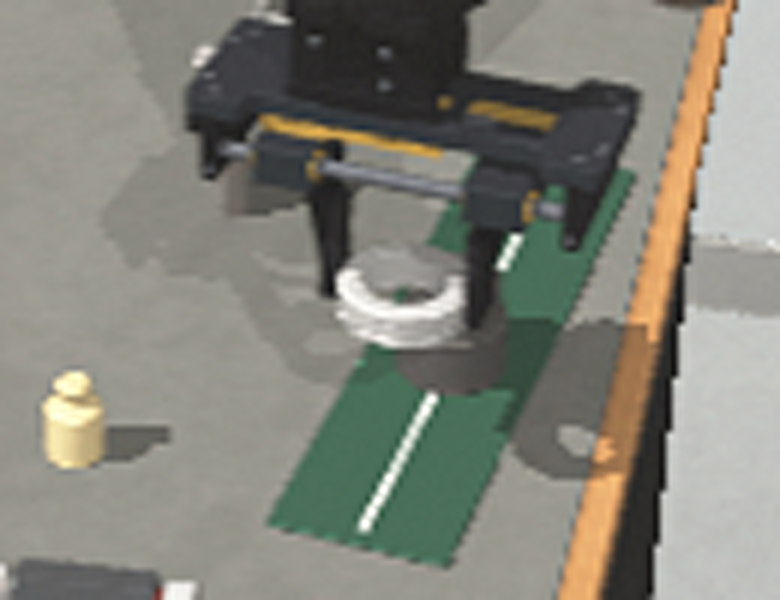

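Request:
move_arm(increments="1 0 0.04 0 0 0 0;1 0 0.05 0 0 0 0;1 0 0.05 0 0 0 0;1 0 0.05 0 0 0 0")

```text
time_s: 4.55
tcp_pos: [0.4582, 0.1627, 0.0549]
ee_rot: [[0.105, 0.0, -0.994], [0.994, -0.0, 0.105], [-0.0, -1.0, -0.0]]
wrist_force: [0.4, 0.0, -0.9]
gripper_width: 0.684
```

```bash
python3 g.py .4569 .163 .0088 174
python3 - <<'E'
from h import *
for n in('side','top'):
    p,d=capture(n);cv2.imwrite(f'pics/{n}4.png',p[:,:,::-1])
    o=ortho(n,p[:,:,::-1].copy(),.407,.507,.115,.215,.071,.25)[:400,:400];cv2.imwrite(f'pics/o4{n}.png',o)
a=np.hstack([cv2.imread('pics/o4side.png'),cv2.imread('pics/o4top.png')]);cv2.imwrite('pics/o4.png',a)
E
python3 g.py .4569 .163 .0088 174
```

```text
t 4.55 pos [0.4582 0.1627 0.0549] yawz 173.95 F [ 0.4  0.  -0.9] w 59.5
shift [0.0002 0.0461 0.0013] rot [ 0.0005 -0.0009 -0.0002] rows 0.9
t 4.65 pos [0.4584 0.1632 0.0556] yawz 173.96 F [ 0.2  0.6 -1.6] w 59.5
shift [-0.0004  0.0468  0.0016] rot [ 0.0018 -0.0007  0.0014] rows 0.9
```

View pics/o4.png

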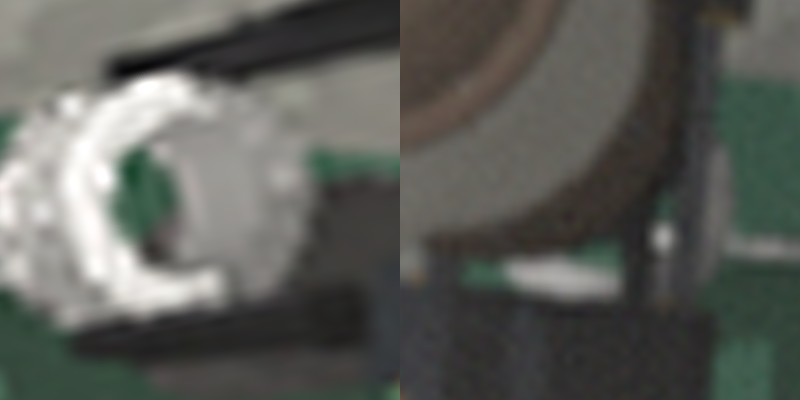

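Request:
move_arm(increments="1 -0.002 0.025 0.001 0 0 0;1 -0.002 0.04 0.001 0 0 0;1 -0.002 0.045 0.001 0 0 0;1 -0.002 0.0468 0.001 0 0 0;1 -0.002 0.0468 0.001 0 0 0;1 -0.002 0.0468 0.001 0 0 0")

```text
time_s: 5.25
tcp_pos: [0.4568, 0.1616, 0.0087]
ee_rot: [[0.105, 0.002, -0.995], [0.995, 0.001, 0.105], [0.002, -1.0, -0.002]]
wrist_force: [0.6, -0.2, -1.6]
gripper_width: 0.684
```

Request:
move_arm(increments="-1 0 0 0 0 0 0;-1 0 0 0 0 0 0;-1 0 0 0 0 0 0;-1 0 0 0 0 0 0;-1 0 -0.02 0 0 0 0;-1 0 -0.06 0 0 0 0;-1 0 -0.1 0 0 0 0;-1 0 -0.1 0 0 0 0")

```text
time_s: 6.05
tcp_pos: [0.4595, 0.1632, 0.1131]
ee_rot: [[0.103, 0.01, -0.995], [0.995, 0.006, 0.103], [0.007, -1.0, -0.01]]
wrist_force: [0.3, 0.2, -0.0]
gripper_width: 1.002
```

```bash
python3 g.py .4497 .3133 .1 174
```

```text
t 6.05 pos [0.4595 0.1632 0.1131] yawz 174.07 F [ 0.3  0.2 -0. ] w 87.2
shift [0.1482 0.014  0.0253] rot [0.0097 0.0012 0.0075] rows 3.0
```

Request:
move_arm(increments="-1 0.05 0.01 0.008 0 0 0;-1 0.1 0.014 0.017 0 0 0;-1 0.148 0.014 0.025 0 0 0;-1 0.148 0.014 0.025 0 0 0;-1 0.148 0.014 0.025 0 0 0;-1 0.148 0.014 0.025 0 0 0")

```text
time_s: 6.65
tcp_pos: [0.4461, 0.3098, 0.0931]
ee_rot: [[0.105, -0.001, -0.994], [0.994, -0.001, 0.105], [-0.001, -1.0, 0.001]]
wrist_force: [0.5, -0.0, 0.8]
gripper_width: 0.997
```

```bash
python3 g.py .4497 .3133 .004 174
python3 - <<'E'
from h import *
for n in('side','top'):
    p,d=capture(n);cv2.imwrite(f'pics/{n}5.png',p[:,:,::-1])
    o=ortho(n,p[:,:,::-1].copy(),.407,.507,.115,.215,.023,.25)[:400,:400];cv2.imwrite(f'pics/o5{n}.png',o)
a=np.hstack([cv2.imread('pics/o5side.png'),cv2.imread('pics/o5top.png')]);cv2.imwrite('pics/o5.png',a)
E
python3 g.py .4497 .3133 .004 174
```

```text
t 6.65 pos [0.4461 0.3098 0.0931] yawz 173.95 F [ 0.5 -0.   0.8] w 86.8
shift [ 0.004   0.0891 -0.0033] rot [-0.0012 -0.0008 -0.0014] rows 1.8
t 6.75 pos [0.4466 0.3095 0.0935] yawz 173.9 F [-0.1 -0.2  1.2] w 86.7
shift [ 0.0042  0.0895 -0.0028] rot [-0.0006 -0.0017 -0.0007] rows 1.8
```

View pics/o5.png

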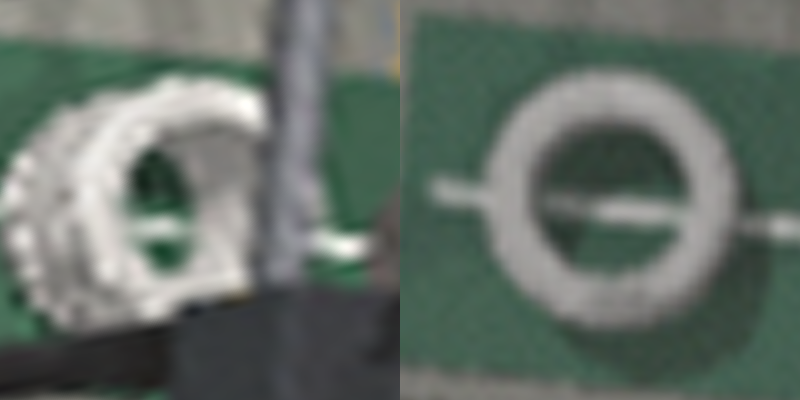

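```bash
python3 g.py .459 .162 .0085 174
```

```text
t 6.75 pos [0.4466 0.3095 0.0935] yawz 173.9 F [-0.1 -0.2  1.2] w 86.7
shift [-0.1453  0.0851 -0.0281] rot [-0.0006 -0.0017 -0.0007] rows 3.4
```

Request:
move_arm(increments="-1 -0.05 0 -0.01 0 0 0;-1 -0.1 0 -0.02 0 0 0;-1 -0.145 0 -0.028 0 0 0;-1 -0.145 0.02 -0.028 0 0 0;-1 -0.145 0.05 -0.028 0 0 0;-1 -0.145 0.075 -0.028 0 0 0;-1 -0.145 0.085 -0.028 0 0 0;-1 -0.145 0.085 -0.028 0 0 0")

```text
time_s: 7.55
tcp_pos: [0.4586, 0.1624, 0.0078]
ee_rot: [[0.106, -0.002, -0.994], [0.994, -0.002, 0.106], [-0.002, -1.0, 0.002]]
wrist_force: [0.8, -0.1, -0.2]
gripper_width: 0.998
```

Request:
move_arm(increments="1 0 0 0 0 0 0;1 0 0 0 0 0 0;1 0 0 0 0 0 0;1 0 0 0 0 0 0;1 0 0 0 0 0 0;1 0 0 0 0 0 0;1 0 0 0 0 0 0;1 0 0 0 0 0 0")

```text
time_s: 8.35
tcp_pos: [0.4592, 0.1638, 0.0093]
ee_rot: [[0.105, -0.0, -0.995], [0.995, 0.0, 0.105], [0.0, -1.0, 0.0]]
wrist_force: [-2.7, 0.2, 6.1]
gripper_width: 0.68
```

```bash
python3 g.py .4572 .1655 .0085 174
```

```text
t 8.35 pos [0.4592 0.1638 0.0093] yawz 173.99 F [-2.7  0.2  6.1] w 59.2
shift [0.0015 0.0008 0.0021] rot [-0.0001 -0.0001  0.    ] rows 0.1
```

Request:
move_arm(increments="1 0 -0.004 0 0 0 0;1 0.0015 -0.004 0.001 0 0 0;1 0.003 -0.004 0.002 0 0 0;1 0.003 -0.004 0.002 0 0 0;1 0.003 -0.002 0.002 0 0 0;1 0.003 -0.0005 0.002 0 0 0;1 0.003 -0.0005 0.002 0 0 0")

```text
time_s: 9.05
tcp_pos: [0.4576, 0.1668, 0.0093]
ee_rot: [[0.105, -0.0, -0.995], [0.995, -0.0, 0.105], [-0.0, -1.0, 0.0]]
wrist_force: [-1.8, 0.1, 2.1]
gripper_width: 0.681
```

Request:
move_arm(increments="-1 0 0 0 0 0 0;-1 0 0 0 0 0 0;-1 0 0 0 0 0 0;-1 0 0 0 0 0 0;-1 0 -0.03 0 0 0 0;-1 0 -0.07 0 0 0 0;-1 0 -0.09 0 0 0 0;-1 0 -0.09 0 0 0 0")

```text
time_s: 9.85
tcp_pos: [0.4596, 0.1682, 0.1024]
ee_rot: [[0.104, 0.006, -0.995], [0.995, 0.004, 0.104], [0.005, -1.0, -0.006]]
wrist_force: [0.6, 1.0, -0.5]
gripper_width: 1.001
```

Request:
move_arm(increments="-1 0.05 0 0.008 0 0 0;-1 0.1 0 0.015 0 0 0;-1 0.147 0 0.022 0 0 0;-1 0.147 0 0.022 0 0 0;-1 0.147 0 0.022 0 0 0;-1 0.147 0 0.022 0 0 0")

```text
time_s: 10.45
tcp_pos: [0.4505, 0.3142, 0.0982]
ee_rot: [[0.105, -0.002, -0.994], [0.994, -0.002, 0.105], [-0.002, -1.0, 0.002]]
wrist_force: [0.6, 0.4, -0.4]
gripper_width: 1.005
```

```bash
python3 - <<'E'
from h import *
p,d=capture('top');cv2.imwrite('pics/top6.png',p[:,:,::-1])
A=[ortho('top',p[:,:,::-1].copy(),.407,.507,.115,.215,z,.25)[:400,:400] for z in(.023,.003)]
cv2.imwrite('pics/o6.png',np.hstack(A))
E
python3 g.py .4497 .3133 .004 174
```

```text
t 10.5 pos [0.4507 0.314  0.0985] yawz 173.92 F [ 0.6  0.1 -0.8] w 87.4
shift [-0.0007  0.0945  0.0009] rot [-0.0012 -0.0014 -0.0016] rows 1.9
```

View pics/o6.png

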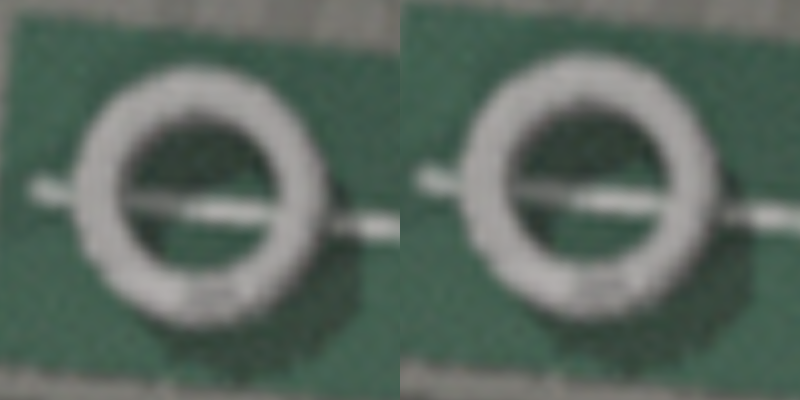

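Request:
move_arm(increments="-1 -0.0005 0.04 0.001 0 0 0;-1 -0.0005 0.07 0.001 0 0 0;-1 -0.0005 0.09 0.001 0 0 0;-1 -0.0005 0.094 0.001 0 0 0;-1 -0.0005 0.094 0.001 0 0 0;1 -0.0005 0.094 0.001 0 0 0;1 -0.0005 0.094 0.001 0 0 0;1 -0.0005 0.094 0.001 0 0 0")

```text
time_s: 11.3
tcp_pos: [0.4506, 0.3155, 0.0064]
ee_rot: [[0.105, 0.001, -0.994], [0.994, 0.002, 0.105], [0.002, -1.0, -0.001]]
wrist_force: [0.0, -0.8, -0.0]
gripper_width: 0.809
```

Request:
move_arm(increments="1 0 0 0 0 0 0;1 0 0 0 0 0 0;1 0 0 0 0 0 0;1 0 0 0 0 0 0;1 0 0 0 0 0 0;1 0 0 0 0 0 0")

```text
time_s: 11.9
tcp_pos: [0.45, 0.315, 0.0055]
ee_rot: [[0.105, -0.0, -0.995], [0.995, -0.0, 0.105], [-0.0, -1.0, 0.0]]
wrist_force: [-2.1, -0.4, 4.2]
gripper_width: 0.581
```

```bash
python3 g.py .4577 .1647 .06 174
```

```text
t 11.9 pos [0.45   0.315  0.0055] yawz 173.99 F [-2.1 -0.4  4.2] w 50.6
shift [-0.1486 -0.0545 -0.0234] rot [-0.0002 -0.0002 -0.0002] rows 3.2
```

Request:
move_arm(increments="1 0 -0.03 0 0 0 0;1 0 -0.06 0 0 0 0;1 -0.03 -0.06 -0.005 0 0 0;1 -0.07 -0.06 -0.011 0 0 0;1 -0.11 -0.06 -0.017 0 0 0;1 -0.14 -0.06 -0.022 0 0 0;1 -0.147 -0.06 -0.0233 0 0 0;1 -0.147 -0.06 -0.0233 0 0 0")

```text
time_s: 12.7
tcp_pos: [0.4579, 0.1653, 0.0649]
ee_rot: [[0.107, -0.0, -0.994], [0.994, -0.0, 0.107], [-0.0, -1.0, 0.0]]
wrist_force: [0.1, 0.3, -2.0]
gripper_width: 0.581
```

Request:
move_arm(increments="1 0 0 0 0 0 0;1 0 0 0 0 0 0;1 0 0 0 0 0 0")

```text
time_s: 13.0
tcp_pos: [0.458, 0.1673, 0.0651]
ee_rot: [[0.103, 0.0, -0.995], [0.995, 0.0, 0.103], [0.0, -1.0, -0.0]]
wrist_force: [-0.6, 0.1, -1.8]
gripper_width: 0.578
```

```bash
python3 g.py .4577 .1655 .0285 174
python3 - <<'E'
from h import *
p,d=capture('side');b=p[:,:,::-1].copy()
A=[ortho('side',b,.407,.507,.115,.215,z,.25)[:400,:400] for z in(.078,.023)]
cv2.imwrite('pics/o7.png',np.hstack(A))
E
```

```text
t 13.0 pos [0.458  0.1673 0.0651] yawz 174.06 F [-0.6  0.1 -1.8] w 50.2
shift [-0.0019  0.0366  0.0001] rot [0.0001 0.001  0.0002] rows 0.7
```

View pics/o7.png

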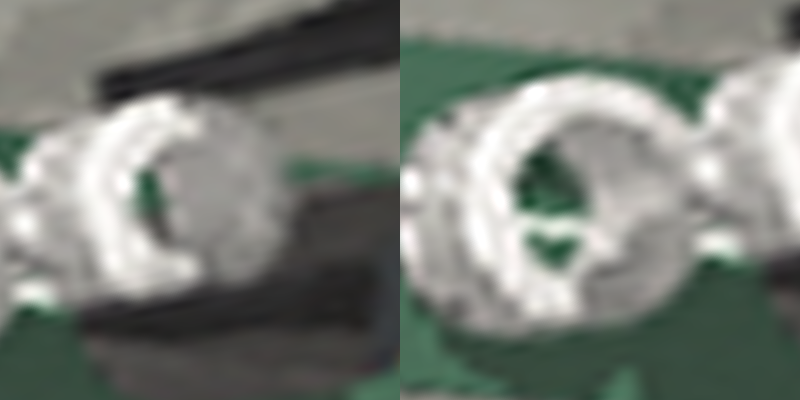

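Request:
move_arm(increments="1 0 0.015 -0.0005 0 0 0;1 0 0.028 -0.0005 0 0 0;1 0 0.034 -0.0005 0 0 0;1 0 0.0365 -0.0005 0 0 0;1 0 0.0365 -0.0005 0 0 0;1 0 0.0365 -0.0005 0 0 0;-1 0 0.0365 -0.0005 0 0 0;-1 0 0.0365 -0.0005 0 0 0")

```text
time_s: 13.85
tcp_pos: [0.4589, 0.1666, 0.0293]
ee_rot: [[0.105, 0.001, -0.995], [0.995, 0.001, 0.105], [0.001, -1.0, -0.001]]
wrist_force: [0.0, -0.4, 0.3]
gripper_width: 0.687
```

Request:
move_arm(increments="-1 0 0 0 0 0 0;-1 0 0 0 0 0 0;-1 0 0 0 0 0 0;-1 0 -0.03 0 0 0 0;-1 0 -0.07 0 0 0 0;-1 0 -0.11 0 0 0 0;-1 0 -0.13 0 0 0 0;-1 0 -0.13 0 0 0 0")

```text
time_s: 14.65
tcp_pos: [0.4602, 0.1675, 0.1623]
ee_rot: [[0.104, 0.007, -0.995], [0.995, 0.004, 0.104], [0.005, -1.0, -0.006]]
wrist_force: [0.3, 0.3, 0.3]
gripper_width: 1.002
```

```bash
python3 g.py .593 -.052 .16 202
python3 - <<'E'
from h import *
img=cv2.imread('pics/top0.png')
from scipy.optimize import minimize
# block & V top-face fits from initial picture: maximise mean inside minus ring outside
g=cv2.GaussianBlur(img,(0,0),.6).mean(2).astype(np.float32)
def fit(cx,cy,yaw,lx,ly,z):
    def val(p,sx,sy):
        a=np.linspace(-1,1,25);X,Y=np.meshgrid(a*sx/2,a*sy/2);c,s=np.cos(p[2]),np.sin(p[2])
        W=np.c_[(p[0]+c*X-s*Y).ravel(),(p[1]+s*X+c*Y).ravel(),np.full(X.size,z)];uv=proj('top',W).astype(np.float32)
        return cv2.remap(g,uv[:,:1],uv[:,1:],cv2.INTER_LINEAR).sum()*sx*sy/625
    def cost(p):
        i=val(p,lx,ly);o=val(p,lx+.008,ly+.008);A=lx*ly;B=(lx+.008)*(ly+.008)
        return (o-i)/(B-A)-i/A
    best=min((minimize(cost,[cx+dx,cy+dy,np.radians(yaw+dw)],method='Nelder-Mead',options=dict(xatol=1e-5,fatol=1e-3,initial_simplex=[[cx+dx,cy+dy,np.radians(yaw+dw)],[cx+dx+.003,cy+dy,np.radians(yaw+dw)],[cx+dx,cy+dy+.003,np.radians(yaw+dw)],[cx+dx,cy+dy,np.radians(yaw+dw)+.1]])) for dx in(-.002,.002) for dy in(-.002,.002) for dw in(-5,5)),key=lambda r:r.fun)
    print(best.x[:2].round(4),np.degrees(best.x[2]).round(1),best.fun.round(2))
fit(.593,-.052,22,.012,.036,.078)
fit(.613,-.1605,-23,.040,.044,.034)
E
```

```text
t 14.65 pos [0.4602 0.1675 0.1623] yawz 174.01 F [0.3 0.3 0.3] w 87.2
shift [-0.2044  0.0022 -0.1549] rot [ 0.0073 -0.4885  0.0035] rows 5.1
[ 0.5953 -0.055 ] 23.6 -14.89Traceback (most recent call last):
  File "<stdin>", line 17, in <module>
  File "<stdin>", line 14, in fit
  File "<stdin>", line 14, in <genexpr>
    res = _minimize_neldermead(fun, x0, args, callback, bounds=bounds,
                               **options)
    fxr = func(xr)
    fx = function(np.copy(x), *(wrapper_args + args))
  File "<stdin>", line 12, in cost
  File "<stdin>", line 9, in val
  File "h.py", line 6, in proj
    K,D,t,R=cam(n);rv=cv2.Rodrigues(R.T)[0];return cv2.projectPoints(np.asarray(P,float).reshape(-1,3),rv,-R.T@t,K,D)[0].reshape(-1,2)
            ~~~^^^
  File "h.py", line 4, in cam
    p=camera_params(n);K=np.array([[p['fx'],0,p['cx']],[0,p['fy'],p['cy']],[0,0,1]]);return K,p['distortion'],p['xyz'],p['orientation']
ValueError: time passes only in moves, steps and waits
```

```bash
python3 - <<'E'
s=open('h.py').read()
s=s.replace("def cam(n):\n    p=","import functools\n@functools.lru_cache\ndef cam(n):\n    p=")
open('h.py','w').write(s)
E
python3 - <<'E'
from h import *
img=cv2.imread('pics/top0.png')
def ov(cx,cy,yaw,lx,ly,z,h=.035,mm=.1):
    o=ortho('top',img,.0+cx-h,cx+h,cy-h,cy+h,z,mm)
    s=np.array([[1,1],[1,-1],[-1,-1],[-1,1]])*[lx/2,ly/2];a=np.radians(yaw);P=s@np.array([[np.cos(a),np.sin(a)],[-np.sin(a),np.cos(a)]])
    px=np.c_[(h-P[:,1])/mm*1000,(h-P[:,0])/mm*1000]
    cv2.polylines(o,[px.astype(int)],True,(0,0,255),1);return cv2.resize(o,(400,400))
cv2.imwrite('pics/p8.png',np.hstack([ov(.593,-.052,22,.012,.036,.078),ov(.613,-.1605,-23,.04,.044,.034)]))
E
```

```text
(no output)
```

View pics/p8.png

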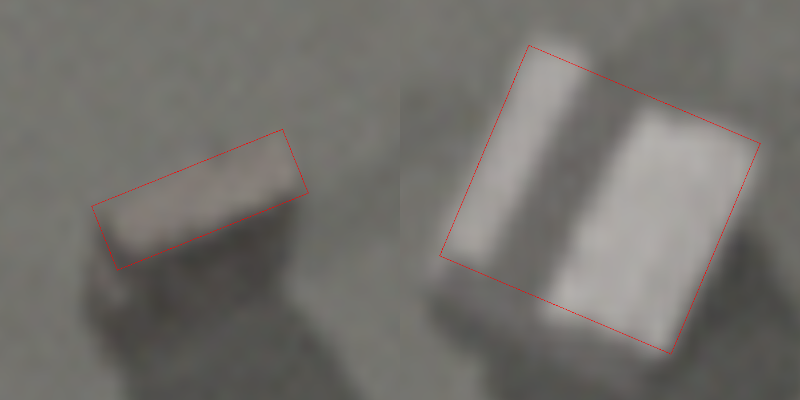

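Request:
move_arm(increments="-1 -0.204 0 -0.155 0 -0.488 0;-1 -0.204 0 -0.155 0 -0.488 0;-1 -0.204 0 -0.155 0 -0.488 0;-1 -0.204 0 -0.155 0 -0.488 0;-1 -0.204 0 -0.155 0 -0.488 0;-1 -0.204 0 -0.155 0 -0.488 0;-1 -0.204 0 -0.155 0 -0.488 0;-1 -0.204 0 -0.155 0 -0.488 0")

```text
time_s: 15.45
tcp_pos: [0.5903, -0.0533, 0.1571]
ee_rot: [[-0.372, -0.003, -0.928], [0.928, 0.0, -0.372], [0.001, -1.0, 0.003]]
wrist_force: [0.3, -0.3, -0.2]
gripper_width: 1.002
```

Request:
move_arm(increments="-0.4 0 0 0 0 0 0;-0.4 0 0 0 0 0 0")

```text
time_s: 15.65
tcp_pos: [0.5906, -0.0517, 0.1587]
ee_rot: [[-0.375, -0.0, -0.927], [0.927, 0.0, -0.375], [0.0, -1.0, 0.0]]
wrist_force: [0.0, 0.3, 0.2]
gripper_width: 0.894
```

```bash
python3 - <<'E'
from h import *
p,d=capture('top');b=p[:,:,::-1].copy();cv2.imwrite('pics/top9.png',b)
s,d=capture('side');s=s[:,:,::-1].copy();cv2.imwrite('pics/side9.png',s)
A=[ortho('top',b,.407,.507,.115,.215,z,.25)[:400,:400] for z in(.041,.023)]
cv2.imwrite('pics/o9.png',np.hstack(A))
u,v=proj('side',[.55,.05,.05])[0].astype(int);cv2.imwrite('pics/s9.png',cv2.resize(s[v-50:v+50,u-65:u+65],None,fx=6,fy=6,interpolation=cv2.INTER_CUBIC))
E
python3 g.py .5925 -.052 .016 202
```

```text
t 15.75 pos [ 0.5909 -0.0518  0.1589] yawz -157.96 F [ 0.1  0.4 -0.3] w 70.7
shift [-0.0008  0.1429 -0.0014] rot [0.0002 0.0007 0.    ] rows 2.9
```

View pics/o9.png

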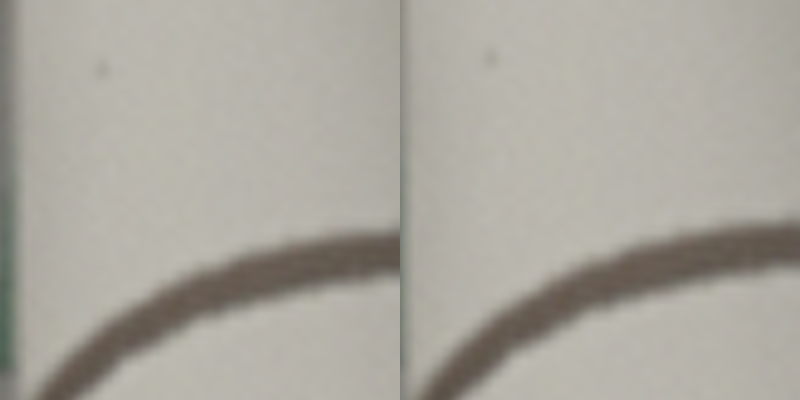

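View pics/s9.png

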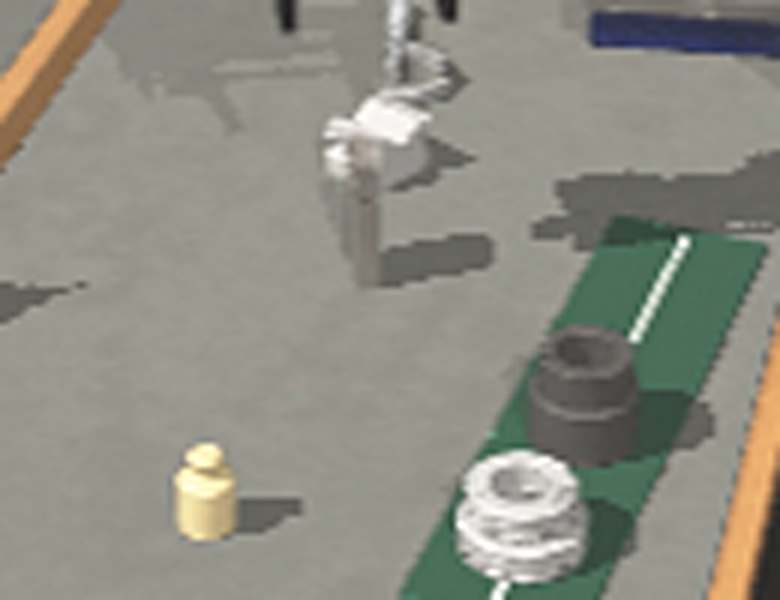

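Request:
move_arm(increments="-0.4 -0.001 0.03 -0.0014 0 0 0;-0.4 -0.001 0.07 -0.0014 0 0 0;-0.4 -0.001 0.1 -0.0014 0 0 0;-0.4 -0.001 0.13 -0.0014 0 0 0;-0.4 -0.001 0.142 -0.0014 0 0 0;-0.4 -0.001 0.142 -0.0014 0 0 0;-0.4 -0.001 0.142 -0.0014 0 0 0")

```text
time_s: 16.45
tcp_pos: [0.5939, -0.0529, 0.018]
ee_rot: [[-0.375, 0.002, -0.927], [0.927, -0.0, -0.375], [-0.001, -1.0, -0.002]]
wrist_force: [-0.7, 0.2, 0.7]
gripper_width: 0.698
```

Request:
move_arm(increments="0.2 0 0 0 0 0 0;0.2 0 0 0 0 0 0;0.4 0 0 0 0 0 0;0.5 0 0 0 0 0 0;0.6 0 0 0 0 0 0;0.6 0 0 0 0 0 0")

```text
time_s: 17.05
tcp_pos: [0.5928, -0.0532, 0.0168]
ee_rot: [[-0.374, 0.0, -0.928], [0.928, 0.0, -0.374], [-0.0, -1.0, -0.0]]
wrist_force: [-0.3, 0.1, 0.7]
gripper_width: 0.257
```

```bash
python3 - <<'E'
from h import *
s,d=capture('side');s=s[:,:,::-1].copy()
u,v=proj('side',[.59,-.05,.05])[0].astype(int);cv2.imwrite('pics/s10.png',cv2.resize(s[v-50:v+50,u-65:u+65],None,fx=6,fy=6,interpolation=cv2.INTER_CUBIC))
E
python3 g.py .5925 -.052 .016 202
```

```text
t 17.1 pos [ 0.5928 -0.0532  0.0168] yawz -158.06 F [-1.  -0.2  0.3] w 20.5
shift [ 0.0013  0.0008 -0.0002] rot [-0.    -0.001  0.   ] rows 0.0
```

View pics/s10.png

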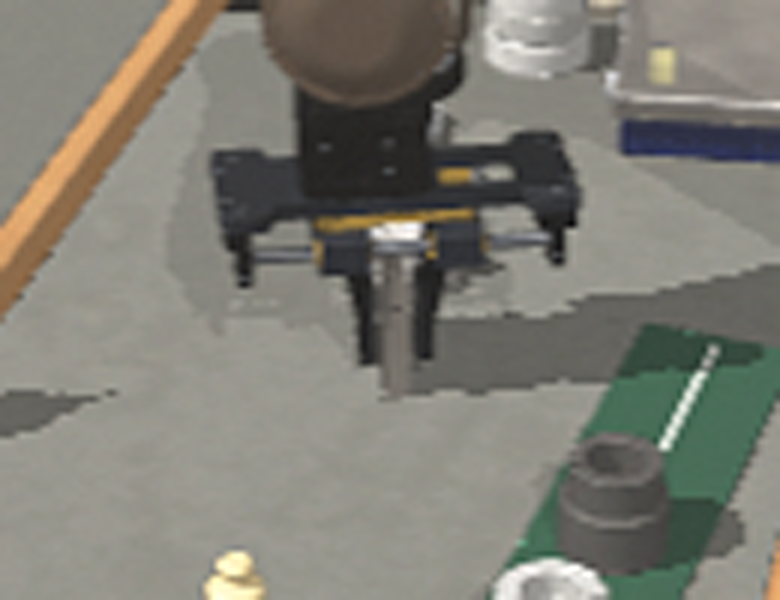

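Request:
move_arm(increments="0.7 0 0 0 0 0 0;0.8 0 0 0 0 0 0;1 0 0 0 0 0 0;1 0 0 0 0 0 0;1 0 0 0 0 0 0;1 0 0 0 0 0 0")

```text
time_s: 17.7
tcp_pos: [0.593, -0.0532, 0.0168]
ee_rot: [[-0.374, 0.0, -0.928], [0.928, 0.0, -0.374], [-0.0, -1.0, -0.0]]
wrist_force: [0.8, 0.7, -0.7]
gripper_width: 0.136
```

```bash
python3 g.py .4386 -.0085 .0798 174
```

```text
t 17.7 pos [ 0.593  -0.0532  0.0168] yawz -158.06 F [ 0.8  0.7 -0.7] w 11.8
shift [ 0.0992 -0.0631  0.1265] rot [ 4.000e-04  4.877e-01 -0.000e+00] rows 3.5
```

Request:
move_arm(increments="1 0 -0.03 0 0 0 0;1 0 -0.063 0 0 0 0;1 0.025 -0.063 0.032 0 0.12 0;1 0.05 -0.063 0.064 0 0.245 0;1 0.075 -0.063 0.096 0 0.37 0;1 0.099 -0.063 0.126 0 0.489 0;1 0.099 -0.063 0.126 0 0.489 0;1 0.099 -0.063 0.126 0 0.489 0")

```text
time_s: 18.5
tcp_pos: [0.438, -0.0084, 0.0799]
ee_rot: [[0.104, -0.0, -0.995], [0.995, -0.0, 0.104], [-0.0, -1.0, 0.0]]
wrist_force: [0.8, 0.7, -1.7]
gripper_width: 0.138
```

Request:
move_arm(increments="1 0 0.03 0 0 0 0;1 0 0.03 0 0 0 0;1 0 0.03 0 0 0 0;1 0 0.03 0 0 0 0")

```text
time_s: 18.9
tcp_pos: [0.44, -0.0084, 0.0504]
ee_rot: [[0.106, 0.001, -0.994], [0.994, 0.0, 0.106], [0.0, -1.0, -0.001]]
wrist_force: [0.4, 0.2, -2.3]
gripper_width: 0.131
```

```bash
python3 g.py .4386 -.0085 .0198 173.9
python3 - <<'E'
from h import *
s,d=capture('side');b=s[:,:,::-1].copy()
u,v=proj('side',[.4386,-.0085,.07])[0].astype(int);cv2.imwrite('pics/s11.png',cv2.resize(b[v-50:v+50,u-65:u+65],None,fx=6,fy=6,interpolation=cv2.INTER_CUBIC))
t,d=capture('top');b=t[:,:,::-1].copy()
u,v=proj('top',[.4386,-.0085,.07])[0].astype(int);cv2.imwrite('pics/t11.png',cv2.resize(b[v-50:v+50,u-65:u+65],None,fx=6,fy=6,interpolation=cv2.INTER_CUBIC))
E
```

```text
t 18.9 pos [ 0.44   -0.0084  0.0504] yawz 173.93 F [ 0.4  0.2 -2.3] w 11.4
shift [-0.0002  0.0306  0.0014] rot [0.0011 0.0005 0.0002] rows 0.6
```

View pics/s11.png

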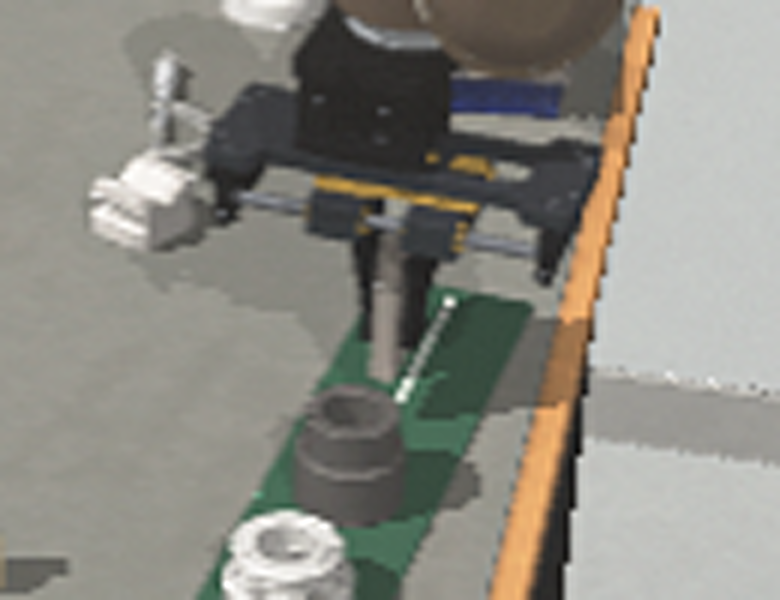

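View pics/t11.png

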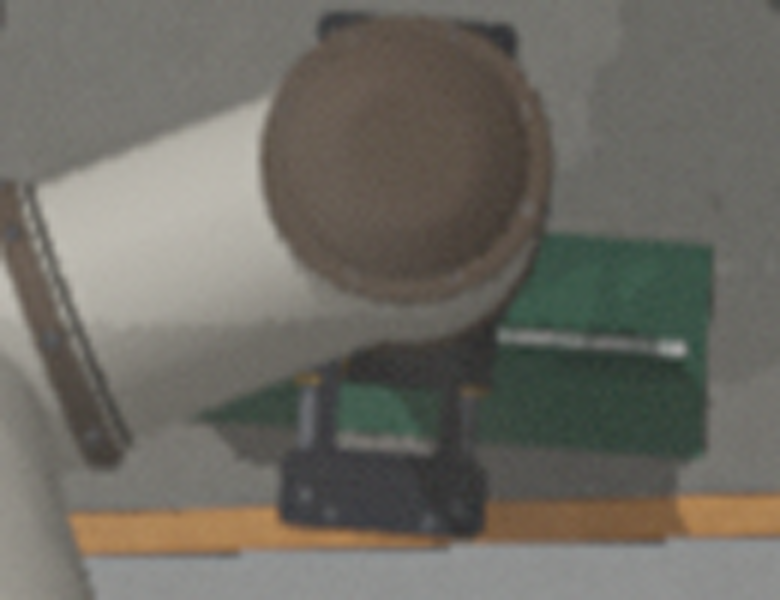

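Request:
move_arm(increments="1 -0.001 0.015 0.001 0 0 0;1 -0.001 0.024 0.001 0 0 0;1 -0.001 0.028 0.001 0 0 0;1 -0.001 0.0305 0.001 0 0 0;1 -0.001 0.0305 0.001 0 0 0;1 -0.001 0.0305 0.001 0 0 0;1 -0.001 0.0305 0.001 0 0 0")

```text
time_s: 19.7
tcp_pos: [0.4383, -0.0092, 0.0197]
ee_rot: [[0.105, 0.001, -0.994], [0.994, 0.0, 0.105], [0.0, -1.0, -0.001]]
wrist_force: [-0.9, 0.7, 2.5]
gripper_width: 0.138
```

```bash
python3 g.py .4386 -.0085 .0198 173.9
```

```text
t 19.7 pos [ 0.4383 -0.0092  0.0197] yawz 173.95 F [-0.9  0.7  2.5] w 12.0
shift [ 0.0008 -0.0001 -0.0002] rot [0.001  0.0008 0.0003] rows 0.0
```

Request:
move_arm(increments="0.5 0 0 0 0 0 0;0.3 0 0 0 0 0 0;0 0 0 0 0 0 0;0 0 0 0 0 0 0;-0.3 0 0 0 0 0 0;-0.3 0 -0.02 0 0 0 0;-0.3 0 -0.06 0 0 0 0;-0.3 0 -0.1 0 0 0 0")

```text
time_s: 20.5
tcp_pos: [0.4372, -0.0096, 0.1199]
ee_rot: [[0.106, -0.002, -0.994], [0.994, -0.001, 0.106], [-0.001, -1.0, 0.002]]
wrist_force: [1.6, -1.6, -1.0]
gripper_width: 0.642
```

Request:
move_arm(increments="-1 0 -0.04 0 0 0 0;-1 0 -0.08 0 0 0 0;-1 0 -0.08 0 0 0 0;-1 0 -0.08 0 0 0 0")

```text
time_s: 20.9
tcp_pos: [0.4379, -0.0092, 0.1999]
ee_rot: [[0.106, 0.002, -0.994], [0.994, 0.001, 0.106], [0.001, -1.0, -0.002]]
wrist_force: [-0.3, -0.6, 0.3]
gripper_width: 0.929
```

```bash
python3 g.py .613 -.1605 .15 247
```

```text
t 20.9 pos [ 0.4379 -0.0092  0.1999] yawz 173.91 F [-0.3 -0.6  0.3] w 80.9
shift [-0.1319  0.05   -0.1901] rot [ 2.5000e-03 -1.2757e+00  2.0000e-04] rows 8.5
```

Request:
move_arm(increments="-1 -0.132 0 -0.19 0 -1.276 0;-1 -0.132 0 -0.19 0 -1.276 0;-1 -0.132 0 -0.19 0 -1.276 0;-1 -0.132 0 -0.19 0 -1.276 0;-1 -0.132 0 -0.19 0 -1.276 0;-1 -0.132 0 -0.19 0 -1.276 0;-1 -0.132 0.05 -0.19 0 -1.276 0;-1 -0.132 0.05 -0.19 0 -1.276 0")

```text
time_s: 21.7
tcp_pos: [0.6072, -0.1602, 0.1395]
ee_rot: [[-0.875, -0.018, -0.484], [0.484, 0.003, -0.875], [0.017, -1.0, 0.006]]
wrist_force: [-0.4, -0.4, -1.3]
gripper_width: 1.004
```

```bash
python3 g.py .613 -.1605 .15 247
```

```text
t 21.7 pos [ 0.6072 -0.1602  0.1395] yawz -118.92 F [-0.4 -0.4 -1.3] w 87.4
shift [-0.005  -0.0106 -0.0025] rot [-0.0047 -0.1034  0.0174] rows 0.7
```

Request:
move_arm(increments="-1 0 0 0 0 -0.076 0;-1 0 0 0 0 -0.076 0;-1 0 0 0 0 -0.076 0;-1 0 0 0 0 -0.076 0")

```text
time_s: 22.1
tcp_pos: [0.6126, -0.1607, 0.1487]
ee_rot: [[-0.908, -0.001, -0.42], [0.42, 0.0, -0.908], [0.001, -1.0, 0.0]]
wrist_force: [-0.4, -0.6, -1.1]
gripper_width: 1.0
```

```bash
python3 g.py .613 -.1605 .010 247
python3 - <<'E'
from h import *
t,d=capture('top');b=t[:,:,::-1].copy();cv2.imwrite('pics/top12.png',b)
a=ortho('top',b,.36,.53,-.16,.24,.003,.5);cv2.imwrite('pics/o12.png',a)
a=ortho('top',b,.39,.49,-.0585,.0415,.081,.25)[:400,:400]
c=ortho('top',b,.407,.507,.115,.215,.041,.25)[:400,:400];cv2.imwrite('pics/o12b.png',np.hstack([a,c]))
b=capture('side')[0][:,:,::-1].copy();cv2.imwrite('pics/side12.png',b)
u,v=proj('side',[.52,-.08,.07])[0].astype(int);cv2.imwrite('pics/s12.png',cv2.resize(b[v-50:v+50,u-65:u+65],None,fx=6,fy=6,interpolation=cv2.INTER_CUBIC))
E
```

```text
t 22.1 pos [ 0.6126 -0.1607  0.1487] yawz -114.83 F [-0.4 -0.6 -1.1] w 87.0
shift [-0.0005  0.1387 -0.0004] rot [-0.0002 -0.0319  0.001 ] rows 2.8
```

View pics/o12.png

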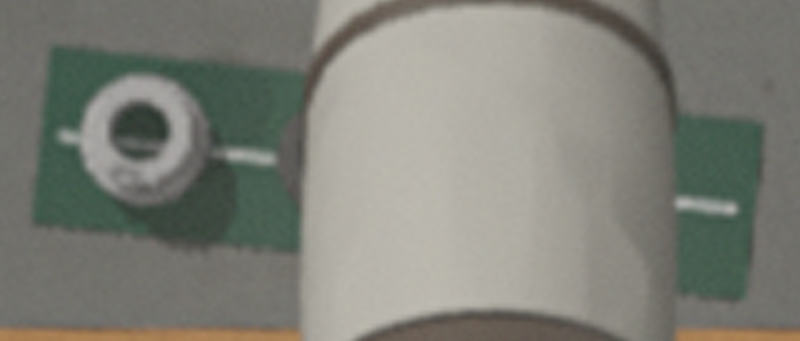

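View pics/o12b.png

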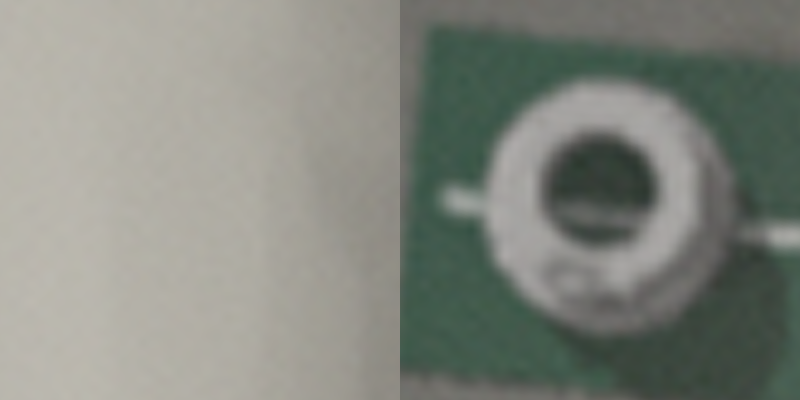

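View pics/s12.png

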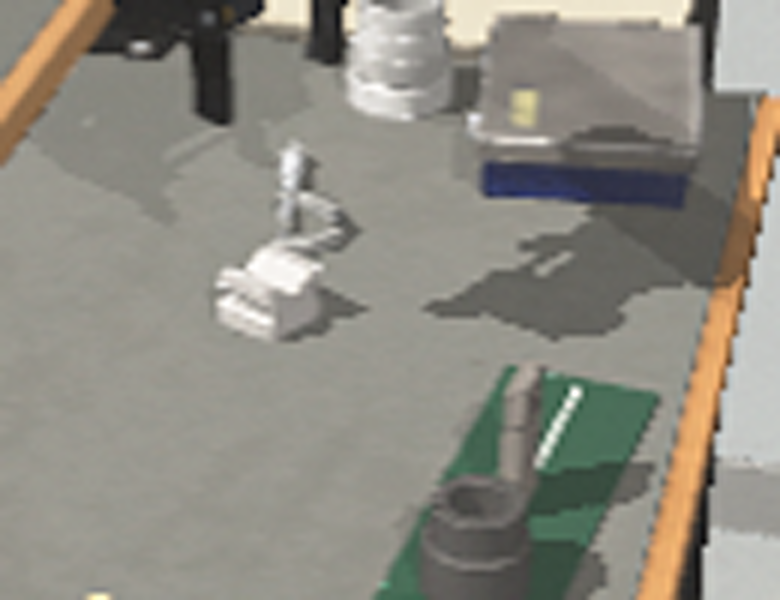

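Request:
move_arm(increments="-0.5 0 0.03 0 0 -0.015 0;-0.5 0 0.07 0 0 -0.015 0;-0.5 0 0.1 0 0 -0.015 0;-0.5 0 0.125 0 0 -0.015 0;-0.5 0 0.14 0 0 -0.015 0;-0.5 0 0.14 0 0 -0.015 0;0 0 0.14 0 0 -0.015 0;1 0 0.14 0 0 -0.015 0")

```text
time_s: 23.0
tcp_pos: [0.6142, -0.1608, 0.0111]
ee_rot: [[-0.914, 0.003, -0.405], [0.405, -0.0, -0.914], [-0.003, -1.0, -0.001]]
wrist_force: [0.4, -0.2, -0.2]
gripper_width: 0.645
```

Request:
move_arm(increments="1 0 0 0 0 0 0;1 0 0 0 0 0 0;1 0 0 0 0 0 0;1 0 0 0 0 0 0;1 0 0 0 0 0 0;1 0 0 0 0 0 0")

```text
time_s: 23.6
tcp_pos: [0.6137, -0.1607, 0.0106]
ee_rot: [[-0.914, 0.002, -0.405], [0.405, -0.0, -0.914], [-0.002, -1.0, -0.001]]
wrist_force: [-0.8, 0.4, 6.0]
gripper_width: 0.504
```

```bash
python3 g.py .4308 -.0811 .07 173.9
python3 - <<'E'
from h import *
b=capture('side')[0][:,:,::-1].copy()
u,v=proj('side',[.6,-.15,.03])[0].astype(int);cv2.imwrite('pics/s13.png',cv2.resize(b[v-50:v+50,u-65:u+65],None,fx=6,fy=6,interpolation=cv2.INTER_CUBIC))
E
```

```text
t 23.6 pos [ 0.6137 -0.1607  0.0106] yawz -113.87 F [-0.8  0.4  6. ] w 43.9
shift [ 0.1994 -0.0598  0.0011] rot [ 0.0018  1.2607 -0.0014] rows 8.4
```

View pics/s13.png

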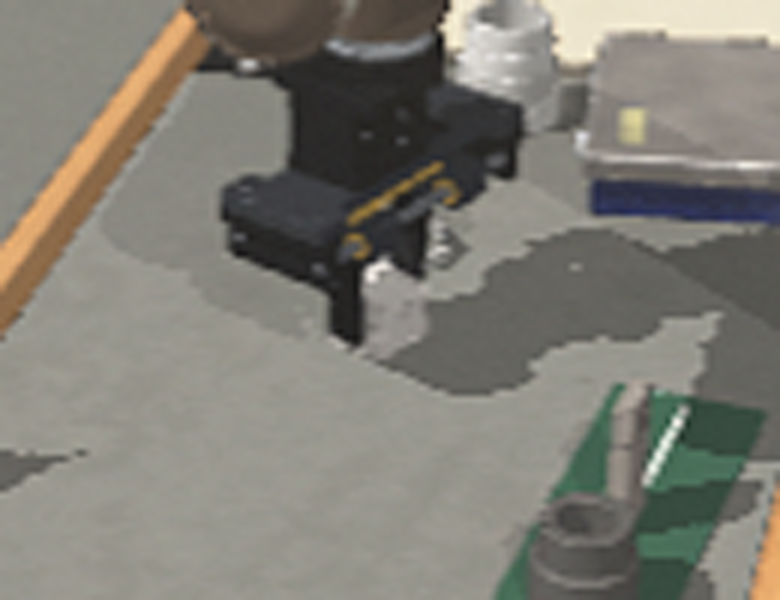

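Request:
move_arm(increments="1 0 -0.04 0 0 0 0;1 0 -0.08 0 0 0 0;1 0.03 -0.08 0 0 0.14 0;1 0.06 -0.08 0 0 0.28 0;1 0.09 -0.08 0 0 0.42 0;1 0.12 -0.08 0 0 0.56 0;1 0.15 -0.08 0 0 0.7 0;1 0.18 -0.08 0 0 0.84 0")

```text
time_s: 24.45
tcp_pos: [0.446, -0.0875, 0.0883]
ee_rot: [[-0.302, -0.002, -0.953], [0.953, 0.0, -0.302], [0.001, -1.0, 0.002]]
wrist_force: [-0.4, 0.7, -4.2]
gripper_width: 0.504
```

Request:
move_arm(increments="1 0 0 0 0 0.14 0;1 0 0 0 0 0.28 0;1 0 0 0 0 0.42 0;1 0 0 0 0 0.42 0;1 0 0 0 0 0.42 0;1 0 0 0 0 0.42 0")

```text
time_s: 25.05
tcp_pos: [0.4479, -0.0878, 0.0889]
ee_rot: [[0.104, -0.001, -0.995], [0.995, 0.0, 0.104], [-0.0, -1.0, 0.001]]
wrist_force: [-0.4, 0.3, -3.7]
gripper_width: 0.506
```

```bash
python3 g.py .4308 -.0811 .06 173.9
python3 - <<'E'
from h import *
b=capture('top')[0][:,:,::-1].copy();cv2.imwrite('pics/top14.png',b)
a=ortho('top',b,.39,.49,-.0585,.0415,.081,.25)[:400,:400]
c=ortho('top',b,.39,.49,-.0585,.0415,.003,.25)[:400,:400];cv2.imwrite('pics/o14b.png',np.hstack([a,c]))
E
```

```text
t 25.05 pos [ 0.4479 -0.0878  0.0889] yawz 174.01 F [-0.4  0.3 -3.7] w 44.0
shift [0.0049 0.0289 0.0177] rot [-0.0008  0.0018 -0.    ] rows 0.7
```

View pics/o14b.png

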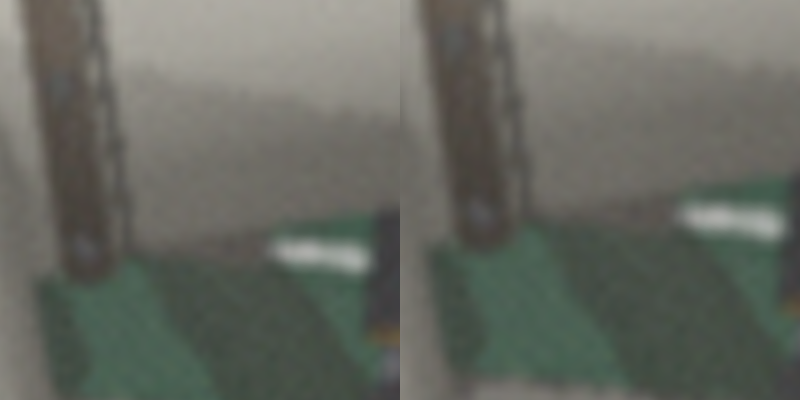

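Request:
move_arm(increments="1 0.005 0 0.0177 0 0 0;1 0.005 0.03 0.0177 0 0 0;1 0.005 0.05 0.0177 0 0 0;1 0.005 0.05 0.0177 0 0 0;1 0.005 0.05 0.0177 0 0 0;1 0.005 0.05 0.0177 0 0 0")

```text
time_s: 25.7
tcp_pos: [0.4324, -0.0809, 0.0402]
ee_rot: [[0.105, 0.002, -0.994], [0.994, 0.0, 0.105], [0.0, -1.0, -0.002]]
wrist_force: [0.9, 1.1, -3.6]
gripper_width: 0.504
```

```bash
python3 g.py .4308 -.0811 .0138 173.9
python3 - <<'E'
from h import *
b=capture('side')[0][:,:,::-1].copy()
u,v=proj('side',[.43,-.05,.05])[0].astype(int);cv2.imwrite('pics/s15.png',cv2.resize(b[v-50:v+50,u-65:u+65],None,fx=6,fy=6,interpolation=cv2.INTER_CUBIC))
E
```

```text
t 25.7 pos [ 0.4324 -0.0809  0.0402] yawz 173.95 F [ 0.9  1.1 -3.6] w 43.8
shift [-0.0004  0.0264  0.0016] rot [0.0024 0.0008 0.0004] rows 0.5
```

View pics/s15.png

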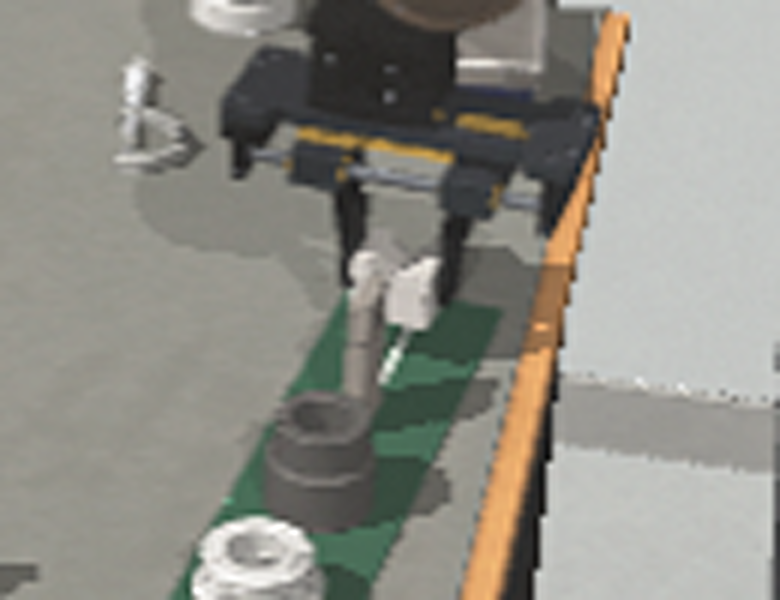

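Request:
move_arm(increments="1 0 0.01 0.001 0 0 0;1 0 0.018 0.001 0 0 0;1 0 0.022 0.001 0 0 0;1 0 0.025 0.001 0 0 0;1 0 0.0265 0.001 0 0 0;1 0 0.0265 0.001 0 0 0;1 0 0.0265 0.001 0 0 0")

```text
time_s: 26.45
tcp_pos: [0.4299, -0.0809, 0.0136]
ee_rot: [[0.106, -0.001, -0.994], [0.994, -0.0, 0.106], [-0.0, -1.0, 0.001]]
wrist_force: [-3.8, 1.5, 7.6]
gripper_width: 0.506
```

Request:
move_arm(increments="0 0 0 0 0 0 0;-0.3 0 0 0 0 0 0;-0.5 0 0 0 0 0 0;-0.5 0 0 0 0 0 0;-0.5 0 0 0 0 0 0;-0.5 0 -0.03 0 0 0 0;-0.5 0 -0.07 0 0 0 0;-0.5 0 -0.12 0 0 0 0")

```text
time_s: 27.25
tcp_pos: [0.4289, -0.081, 0.1328]
ee_rot: [[0.106, -0.004, -0.994], [0.994, -0.001, 0.106], [-0.001, -1.0, 0.004]]
wrist_force: [1.7, 1.0, -0.5]
gripper_width: 0.752
```

```bash
python3 g.py .45 -.45 .25 100
```

```text
t 27.25 pos [ 0.4289 -0.081   0.1328] yawz 173.9 F [ 1.7  1.  -0.5] w 65.4
shift [-0.3648 -0.117  -0.0597] rot [-0.003   1.2898 -0.0038] rows 8.6
```

Request:
move_arm(increments="-0.5 0 -0.05 0 0 0 0;-0.5 -0.05 -0.1 0 0 0 0;-0.5 -0.1 -0.117 0 0 0.15 0;-0.5 -0.15 -0.117 0 0 0.3 0;-0.5 -0.2 -0.117 0 0 0.45 0;-0.5 -0.25 -0.117 0 0 0.6 0;-0.5 -0.3 -0.117 0 0 0.7 0;-0.5 -0.35 -0.117 0 0 0.8 0")

```text
time_s: 28.05
tcp_pos: [0.3946, -0.4108, 0.2496]
ee_rot: [[0.79, 0.0, -0.613], [0.613, 0.0, 0.79], [0.0, -1.0, -0.0]]
wrist_force: [1.3, -0.2, 0.9]
gripper_width: 0.748
```

Request:
move_arm(increments="-0.5 0 0 0 0 0 0;-0.5 0 0 0 0 0 0")

```text
time_s: 28.25
tcp_pos: [0.3945, -0.4097, 0.2486]
ee_rot: [[0.789, -0.002, -0.615], [0.615, 0.001, 0.789], [-0.0, -1.0, 0.002]]
wrist_force: [-0.1, 0.4, 0.4]
gripper_width: 0.748
```

Run:
```python
from h import *
b,d=capture('top');b=b[:,:,::-1].copy();cv2.imwrite('pics/top16.png',b);np.save('pics/top16d.npy',d)
s,d=capture('side');s=s[:,:,::-1].copy();cv2.imwrite('pics/side16.png',s)
cv2.imwrite('pics/o16.png',ortho('top',b,.36,.53,-.16,.24,.003,.5))
def ov(cx,cy,yaw,lx,ly,z,h=.035,mm=.1):
    o=ortho('top',b,cx-h,cx+h,cy-h,cy+h,z,mm)
    q=np.array([[1,1],[1,-1],[-1,-1],[-1,1]])*[lx/2,ly/2];a=np.radians(yaw);P=q@np.array([[np.cos(a),np.sin(a)],[-np.sin(a),np.cos(a)]])
    px=np.c_[(h-P[:,1])/mm*1000,(h-P[:,0])/mm*1000]
    cv2.polylines(o,[px.astype(int)],True,(0,0,255),1);return cv2.resize(o,(400,400))
cv2.imwrite('pics/p16.png',np.hstack([ov(.4386,-.0085,-6.1,.012,.036,.081),ov(.4308,-.0811,-6.1,.044,.040,.037)]))
u,v=proj('side',[.43,0,.05])[0].astype(int);cv2.imwrite('pics/s16.png',cv2.resize(s[v-50:v+50,u-65:u+65],None,fx=6,fy=6,interpolation=cv2.INTER_CUBIC))
```

```text
(no output)
```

View pics/o16.png

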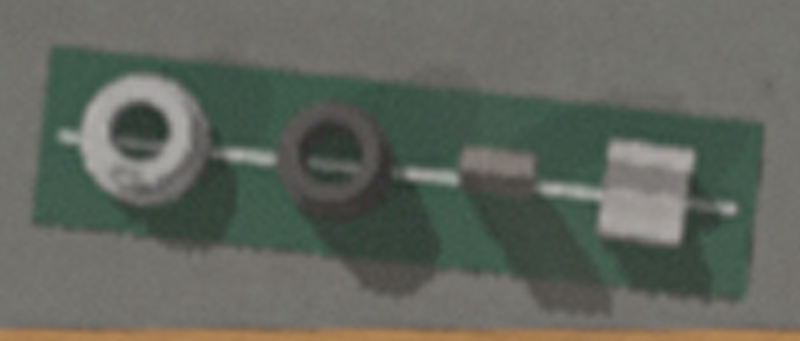

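View pics/p16.png

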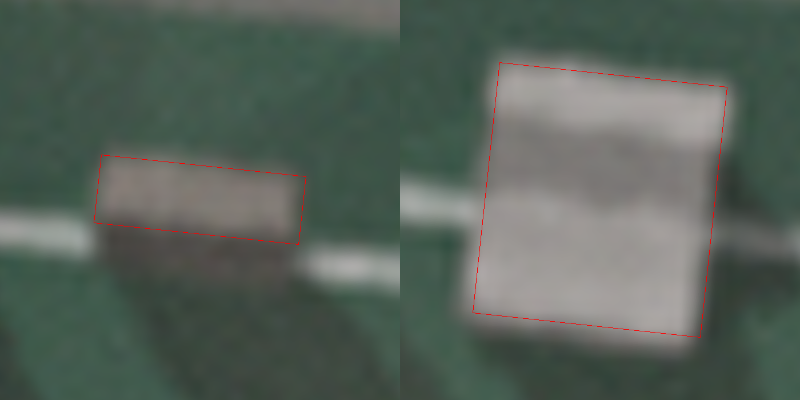

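View pics/s16.png

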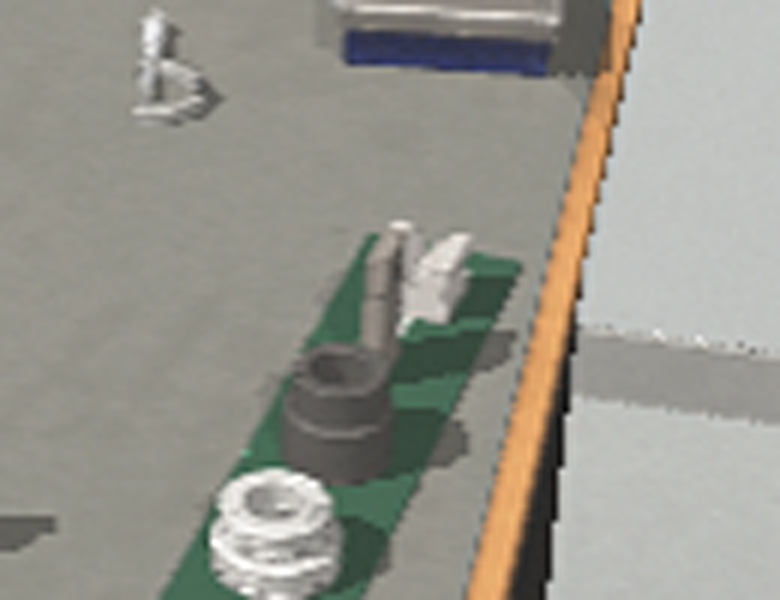

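Run:
```python
from h import *
a=cv2.imread('pics/top0.png');b=cv2.imread('pics/top16.png')
for n,(x,y) in dict(weight=(.607,.181),plug=(.573,.294),mic=(.63,-.3),master=(.4475,.072)).items():
    u,v=proj('top',[x,y,.03])[0].astype(int);w=22
    A=cv2.GaussianBlur(a[v-w:v+w,u-w:u+w],(0,0),1).astype(float).mean(2);B=cv2.GaussianBlur(b[v-w:v+w,u-w:u+w],(0,0),1).astype(float).mean(2)
    print(n,cv2.phaseCorrelate(A,B,cv2.createHanningWindow((2*w,2*w),cv2.CV_64F)),abs(A-B).mean().round(2))
def ov(cx,cy,R,z,h=.05,mm=.125):
    o=ortho('top',b,cx-h,cx+h,cy-h,cy+h,z,mm)[:800,:800];cv2.circle(o,(400,400),int(R/mm*1000),(0,0,255),1);return cv2.resize(o,(400,400),interpolation=cv2.INTER_AREA)
cv2.imwrite('pics/p17.png',np.hstack([ov(.4572,.1655,.0265,.041),ov(.4475,.072,.024,.056)]))
```

```text
weight ((0.5304602186275815, 0.3193757979785268), 0.9511744764361575) 2.07
plug ((0.5438300397106097, 0.46660877515955335), 1.0002114010807768) 2.07
mic ((0.4348565309164485, 0.5810253020235692), 1.061327043006944) 1.6
master ((0.5374396116508962, 0.39267997748603634), 0.984617709051788) 2.39
```

View pics/p17.png

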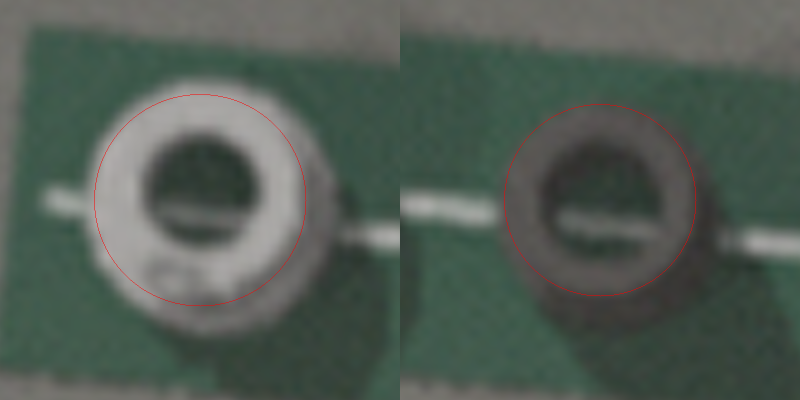

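Run:
```python
from station import r,sense
print(sense()['time_s']);print(r.finish_job())
```

```text
28.35
the job is handed in; nothing more can be done
None
```

The gauges are set out in one row on the mat line and the job was handed in at about 28 s, with the arm clear of everything. From left to right: the large ring with the small ring on top, the master, the setting block, and the single V-block.

What the last camera checks showed:
- **Setting block:** it stands upright with its broad faces to the front and back, within about 1 mm of where I aimed.
- **V-block:** it is the right way up with its groove along the row, also within about 1 mm.
- **Ring to master gap:** it measured about 34 mm. I first set the large ring about 3.5 mm too close and moved it before stacking. The gaps on the right follow from the block and V-block positions, and I did not measure them separately.
- **Left alone:** comparing the first and last top pictures showed no movement of the master, weight, plug gauge or micrometer.

The rings are the least exact part:
- **Distance from the line:** the large ring is about 2 mm behind the line. The small ring is about 2.5 to 3 mm behind it in the last top picture.
- **Centring:** the small ring looks centred on the large one within about 1 mm, though the two cameras disagree on the direction.

I left the rings that way, because the error is about the size of the camera calibration error and re-gripping could have disturbed the stack.

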